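# Fit the tube disc to the mixer and hold its bayonet knob locked

### The arm

A 7-joint arm with a two-finger parallel gripper is mounted at the origin on the work surface. World frame = base frame: x ahead of the robot, y to its left, z up, the work surface at z = 0. Lengths are in mm, angles in rad, forces in N, time in s.
With the tool pointing down it reaches from about 400 to 850 mm from the base axis. Payload 10.4 kg.
Tool frame: the origin (TCP) lies at the very end of the fingers, on their centre line; the grasp point (between the pads) lies 19 mm behind it; z points along the fingers, x is the direction in which the jaws open and shut, and the axes are right-handed (so a half turn about z gives the same grasp; the last joint's range is limited). The gripper opens to 87 mm and grips with 3 to 60 N. Pads are 19 mm wide; open, the fingers measure 117 mm over their backs; the gripper's body (75 mm by 190 mm) begins 51 mm behind the grasp point.
Start: joints at [-1.296, 0.332, -0.065, 1.46, 0.022, 1.35, -0.088], TCP at [183.373, 597.517, 222.576] pointing down, gripper open.
Joint ranges: [-2.6, 2.6], [-0.5, 2.12], [-1.47, 1.34], [0.16, 2.42], [-1.27, 4.41], [0.06, 2.06], [-2.6, 2.6]. Speed limits (rad/s): [2.22, 2.22, 2.79, 2.79, 3.14, 3.14, 3.14].

### API

Orientations are given as a rotation vector (axis times angle).
In Python, from plant import arm, viewer gives the robot as it stands.
- The arm moves only by the tool jog_arm, never from a script. Its argument "increments" is a list that holds one entry, the list of rows, each a list of 7 numbers: the shift along the tool's x, y, z normalised to -1 to 1, where 1 is 400 mm, then the turn, a rotation vector about the tool's x, y, z normalised to -1 to 1, where 1 is 45 degrees, then the opening, from -1 (shut) to 1 (fully open), so that 0 is half open. In form: [[[tx, ty, tz, rx, ry, rz, grip], ...]]. A call has 1 to 20 rows; each row shifts and turns the commanded pose from where the row before left it, along the tool's axes as they then stand; what a row does not reach is not made up. A row lasts 1/12 s, in which the tool goes at most 41.7 mm and 7.16 degrees, less where a joint would pass 70% of its speed; a pose out of reach is approached as far as the arm can. A call with a number of a shift or a turn outside -1 to 1 is refused whole. A call with a gripper value outside its range is refused whole. The fingers move at their own pace and stop on an object; the grip force is fixed at half the most. Time passes only in rows, so rows that do not move let the fingers close. It gives the time, the measured TCP pose, the force and the opening at its end, in the units of the state.
- arm.sense(): the state, without advancing time (a new reading comes with each control period).
- viewer.get_image(name): name is "side" or "top" or "wrist"; returns the picture (420x560x3 uint8, red, green, blue); there is no depth.
- viewer.calibration(name): a dict with "vfov" (degrees; the focal length in pixels is half the picture's height over the tangent of half this angle, whatever the lens; pixels are square), "cx", "cy" (the principal point, pixels), "xyz" and "attitude" of the camera in the world. Camera axes: x right, y down, z forward; pixel columns grow to the right and rows downward; lengths in mm; the calibration is good to about 2 mm. A picture is of the moment at which its call begins: read the wrist's pose just before it. calibration takes no time and is no camera call; for the wrist camera it gives the pose at the moment of the call.
- arm.job_done(): hands the job in, once; it reports no verdict.
The state is a dict: "t": time; "q": joint angles; "qvel": joint speeds; "joint_efforts": joint torques, N m; "tool_pos": TCP position; "tcp_rot": TCP orientation; "force": force on the tool from outside, world axes, zero at the start; "moment": the same for the moment, N m; "width": finger opening in mm.
Only numpy, scipy, OpenCV 4.12 (cv2) and the standard library are available. Lean on these libraries where they do the work, as an engineer would, in place of code of your own. Each camera call takes 0.05 s, during which the arm holds its last target.

### The job

Lower the round tube disc over the mixer's hub until it lies flat on the deck, without dropping it. Then take the blue bayonet knob from the white foam rack, put its cross-bar through the slot in the hub, push it fully home and twist it clockwise (seen from above) a quarter turn to the stop. The springs in the hub throw the knob back if it is let go, so finish still gripping it, pushed home and fully turned, and leave the bottle, beaker and rack of tubes where they stand.

Things in the scene. Friction and masses are not known exactly. Their poses are not given: they have to be found in the camera images.
- hub_top (a point): Centre of the top of the mixer's hub, 98 mm above the table: upright aluminium post 40 mm across (top edge tapered to 37 mm), 48 mm above the deck. x runs along the slot in its top (same both ways round), z up. The slot is 31 mm long, 10 mm wide, through a 6 mm thick top; below it is hollow, and the orange sprung driver shows through it.
- deck (a point): Centre of the flat round deck, 148 mm across, 50 mm above the table, that the tube disc must lie on. The mixer is fixed: a round white base 172 mm across with a blue band; the hub stands on the middle of the deck.
- disc_mid (a point): Middle of the loose tube disc (220 g, varies), on its axis, 23 mm above its underside; z up. Flat grey ring plate 150 mm across, 6 mm thick, with 12 dark marks, and on it an upright yellow sleeve (where to grip it), 54 mm outside, 45 mm inside, its top 46 mm above the underside; the hole goes right through. Starts flat on the table. In place this point is 25 mm below hub_top.
- knob_grip (a point): Centre of the grip of the blue bayonet knob (70 g), z up: an upright flat block 40 mm long (x), 16 mm thick (y), 36 mm tall, its top 18 mm above this point, on a round flange 56 mm across, 6 mm thick, whose underside is 24 mm below this point. Starts upright, flange resting on the foam rack; lift it straight up. Half a turn makes no difference. Fully home the flange rests on the hub top.
- knob_bar (a point): Centre of the steel cross-bar under the knob, on its axis, 38.5 mm below knob_grip: 27 mm long (along x, same direction as the grip), 7 mm wide, 7 mm tall, its underside 18 mm below the flange's underside. A stem of 8 mm diameter joins it to the flange.
- rack_top (a point): Centre of the top of the fixed white foam rack that holds the knob: block 130 mm (x) by 75 mm (y) by 40 mm tall; the point is 40 mm above the table, over the 34 mm hole, 30 mm deep, in which the knob's bar hangs freely.
- press (a joint): How far the sprung driver in the hub is pushed down, m: 0 at rest. The bar meets its groove with the flange 8.5 mm above the hub top, comes free of the slot and can turn with the flange under 5 mm above it (press 0.0035); fully home (flange on the hub top) reads about 0.0085. Spring about 4 N at rest, 10 N fully home.
- twist (a joint): How far the driver is turned clockwise seen from above, rad: 0 at rest (groove in line with the slot), stop at 1.4. The knob's bar turns it with up to about 0.1 rad of play, against a torsion spring, 0.02 N m at rest, 0.12 N m at the stop, that turns the knob back if released.
- reagent: Bystander: amber bottle with red cap, 56 mm across, 105 mm tall, origin at the centre of its underside.
- beaker: Bystander: open glass beaker, 72 mm across, 80 mm tall, origin at the centre of its underside.
- tube_rack: Bystander: white rack 200 mm (x) by 60 mm (y) with five blue-capped tubes in a row, 105 mm tall in all, origin at the centre of its underside.
Things that resemble listed ones, but are neither listed nor needed, are in the scene too. Leave any green look-alike of the part that bears hub_top alone.

How it is judged:
By the outcome, as a careful person would: the job done as asked, in the order asked, and still so for the second after the job is handed in, while the arm keeps its last pose, push and grip.
It also fails if it takes over 64 s, if anything falls off the work surface, if the arm or the gripper's body presses on something with over 40 N, if the wrist force passes 120 N, or if a joint passes its speed limit or range.

## Working session

There is one attempt and no reset: what is moved stays moved. The work goes in short steps, Python scripts to look and compute and a tool call to move; the robot and the scene stay as the last step left them, time stands still between calls to the robot, and variables do not carry over. Pictures are saved under pics/ and viewed, and the job is handed in when it is done.

Besides the shell and the picture viewer there is one more tool, called after "Emit:" as name(argument=value, ...), one argument or row to a line, values as JSON. jog_arm: Moves the arm, as the interface text tells. Scaled input: -1 to 1 covers 400 mm each way for a shift and 45 degrees each way for a turn. Its arguments: {"type":"object","properties":{"increments":{"type":"array"}},"required":["increments"]}

```bash
ls; mkdir -p pics; python3 - <<'E'
from plant import arm, viewer
import cv2
print(arm.sense())
for n in ["side","top","wrist"]:
    c=viewer.calibration(n); print(n,c)
    im=viewer.get_image(n); cv2.imwrite(f"pics/{n}0.png",im[:,:,::-1])
print(arm.sense()['t'])
E
```

```text
pics
{'t': 0.0, 'q': array([-1.29561236,  0.33286093, -0.06466855,  1.46098482,  0.02162478,
        1.34987462, -0.08850672]), 'qvel': array([ 9.64922879e-04,  8.87829052e-05, -1.13709481e-03, -6.27262038e-05,
       -2.80546581e-04,  7.72019097e-04,  3.19476002e-05]), 'joint_efforts': array([-1.88351078e-03, -6.23256898e+01,  2.33407924e-02, -3.89925456e+01,
       -6.15185313e-02,  3.93497804e-02,  1.61587623e-04]), 'tool_pos': array([183.29223921, 597.10297068, 221.73992733]), 'tcp_rot': array([ 2.52565727e+00,  1.86676444e+00, -1.70861335e-03]), 'force': array([ 0.73561756, -0.37838616, -0.21194153]), 'moment': array([ 0.01419365,  0.00284006, -0.03734413]), 'width': 87.24038251798456}
side {'vfov': 48.926215315943665, 'cx': 277.24714583031516, 'cy': 212.9566913134674, 'xyz': array([  53.76355571, -787.26800167,  831.24543945]), 'attitude': array([-2.155504  ,  0.56402484, -0.29106763])}
top {'vfov': 55.79226983945897, 'cx': 277.9208717256556, 'cy': 212.84193814976257, 'xyz': array([ 454.13107915,   60.78804629, 1272.17854498]), 'attitude': array([-2.19640076,  2.19998753, -0.07407789])}
wrist {'vfov': 69.58681837212853, 'cx': 278.63042897998906, 'cy': 209.67075320884263, 'xyz': array([105.04878697, 621.45969031, 385.32570424]), 'attitude': array([2.32025404, 1.71495563, 0.26108524])}
0.15
```

View pics/side0.png

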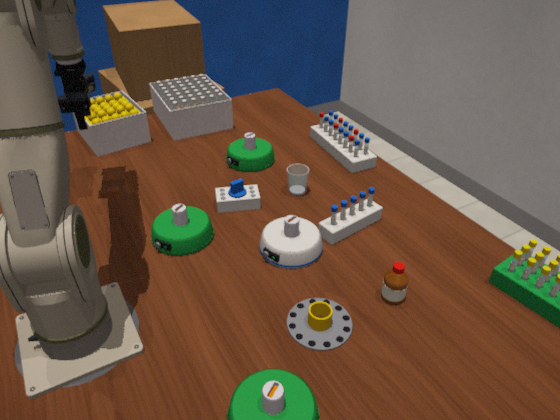

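View pics/top0.png

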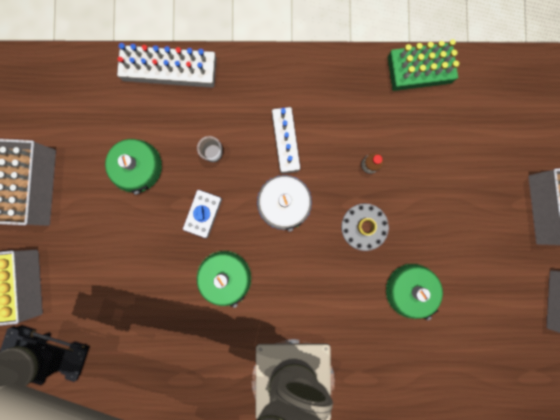

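View pics/wrist0.png

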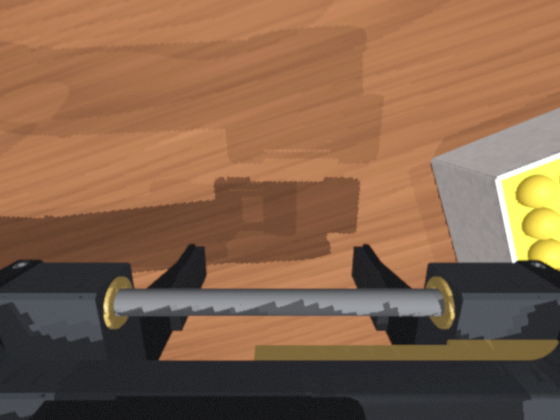

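The white mixer with the blue band is at top (285,202) and side (291,240). The other three mixers are green: top (133,165), (223,279), (416,292). The brief says to leave the green ones alone, so the white one is the target. The disc is at top (366,227), side (320,322), and the knob rack is at top (202,214), side (237,195). I'll check these in enlarged crops and triangulate.

```bash
cat > h.py <<'E'
import numpy as np, cv2
from scipy.spatial.transform import Rotation as R
def cam(c):
    f=210/np.tan(np.radians(c['vfov'])/2)
    K=np.array([[f,0,c['cx']],[0,f,c['cy']],[0,0,1]])
    Rw=R.from_rotvec(c['attitude']).as_matrix()
    return K,Rw,np.array(c['xyz'])
def proj(c,P):
    K,Rw,o=cam(c); P=np.atleast_2d(P); p=(P-o)@Rw@K.T; return p[:,:2]/p[:,2:]
def ray(c,uv):
    K,Rw,o=cam(c); d=Rw@np.linalg.inv(K)@np.array([uv[0],uv[1],1.]); return o,d/np.linalg.norm(d)
def onz(c,uv,z):
    o,d=ray(c,uv); return o+d*(z-o[2])/d[2]
def tri(obs):
    A=0;b=0
    for c,uv in obs:
        o,d=ray(c,uv); M=np.eye(3)-np.outer(d,d); A=A+M; b=b+M@o
    P=np.linalg.solve(A,b); return P,[proj(c,P)[0]-uv for c,uv in obs]
E
python3 - <<'E'
import cv2
s=cv2.imread('pics/side0.png');t=cv2.imread('pics/top0.png')
def crop(i,u,v,w,h,k): return cv2.resize(i[v:v+h,u:u+w],None,fx=k,fy=k,interpolation=cv2.INTER_CUBIC)
cv2.imwrite('pics/topc.png',crop(t,175,150,240,110,3.3))
cv2.imwrite('pics/sidec.png',crop(s,205,165,160,190,3.1))
E
```

```text
(no output)
```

View pics/topc.png

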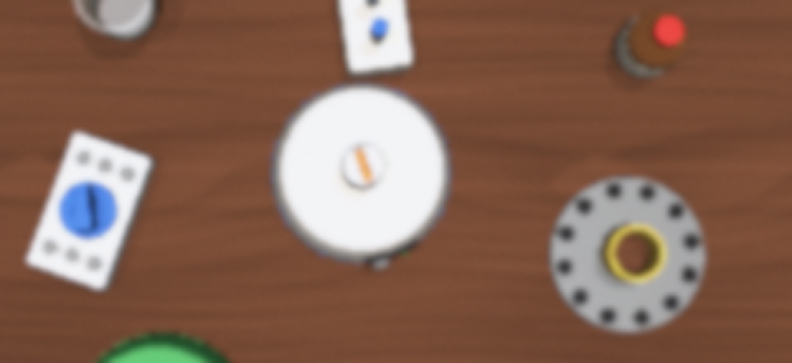

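View pics/sidec.png

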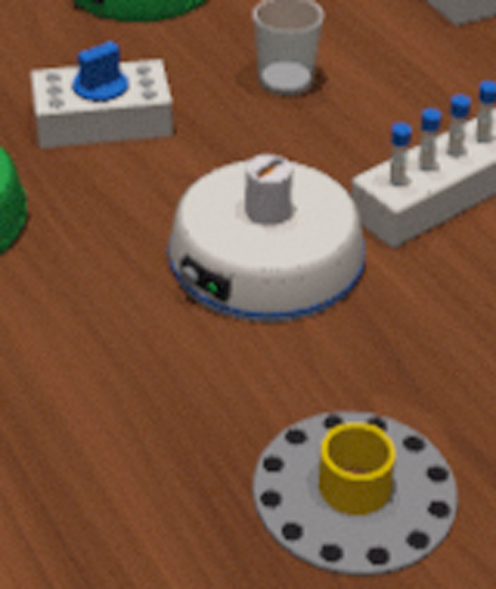

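```bash
python3 - <<'E'
from plant import viewer
from h import *
S=viewer.calibration('side');T=viewer.calibration('top')
t=lambda u,v:np.array([u/3.3+175-.35,v/3.3+150-.35]); s=lambda u,v:np.array([u/3.1+205-.35,v/3.1+165-.35])
for n,a,b,z in [('hub',(363,166),(270,167),98),('sleeve',(637,253),(358,451),46),('plate',(628,254),(355,491),6),('flange',(88,209),(101,83),46),
  ('deck/base',(361,170),(267,240),50)]:
    P,e=tri([(T,t(*a)),(S,s(*b))]); print(n,P.round(1),np.round(e,1).tolist(),'at z:',onz(T,t(*a),z).round(1),onz(S,s(*b),z).round(1))
for a,b,z in [((357,150),(369,182),98),((94,188),(97,230),72)]:
    p=onz(T,t(*a),z);q=onz(T,t(*b),z); d=p-q; print('yaw',np.degrees(np.arctan2(d[1],d[0])))
for k,(a,b,zz) in {'bottle':((670,30),0,105),'beaker':((120,5),0,80)}.items(): print(k,onz(T,t(*a),zz).round(0))
print(R.from_rotvec(__import__('plant').arm.sense()['tcp_rot']).as_matrix().round(3))
E
```

```text
hub [560.7  26.6  97.3] [[0.3, -0.7], [-0.8, 0.1]] at z: [558.6  27.7  98. ] [562.2  25.   98. ]
sleeve [ 482.1 -232.2   42.9] [[0.2, -0.3], [-0.5, 0.0]] at z: [ 481.1 -230.9   46. ] [ 481.4 -234.8   46. ]
plate [ 481.9 -233.4    0.6] [[0.1, -0.3], [-0.4, 0.0]] at z: [ 481.  -231.6    6. ] [ 480.  -237.4    6. ]
flange [524.4 284.   42.4] [[0.2, -0.4], [-0.4, 0.0]] at z: [523.1 283.8  46. ] [523.3 278.5  46. ]
deck/base [562.4  27.1  15.7] [[0.1, -0.1], [-0.1, 0.0]] at z: [559.2  28.2  50. ] [541.4  -7.3  50. ]
yaw 20.343911193870085
yaw 4.559756967229647
bottle [ 681. -250.  105.]
beaker [709. 250.  80.]
[[ 0.293  0.956 -0.   ]
 [ 0.956 -0.293 -0.001]
 [-0.001  0.    -1.   ]]
```

```bash
cat >> h.py <<'E'
def tf(s):
    return np.array(s['tool_pos']),R.from_rotvec(s['tcp_rot']).as_matrix()
def wrist_at(pos,yaw,cal,s):
    # calibration dict moved to hypothetical vertical tool pose
    p,M=tf(s); K,Rw,o=cam(cal)
    y=np.radians(yaw); N=np.array([[np.cos(y),np.sin(y),0],[np.sin(y),-np.cos(y),0],[0,0,-1.]])
    c=dict(cal); c['xyz']=np.array(pos)+N@M.T@(o-p); c['attitude']=R.from_matrix(N@M.T@Rw).as_rotvec(); return c
def plan(p0,yaw0,p1,yaw1,n,g):
    """n equal world steps -> rows"""
    dy=(yaw1-yaw0)/n; d=(np.array(p1)-p0)/n; rows=[]
    for i in range(n):
        y=np.radians(yaw0+dy*i); X=np.array([np.cos(y),np.sin(y),0]);Y=np.array([np.sin(y),-np.cos(y),0])
        rows.append([round(float(v),4) for v in (d@X/400,d@Y/400,-d[2]/400,0,0,-dy/45,g)])
    return rows
def yawof(s):
    p,M=tf(s); return np.degrees(np.arctan2(M[1,0],M[0,0]))
E
python3 - <<'E'
from plant import viewer,arm
from h import *
s=arm.sense();c=viewer.calibration('wrist'); p,M=tf(s); K,Rw,o=cam(c)
print('cam in tool',M.T@(o-p),'axes\n',(M.T@Rw).round(3))
for d in [(0,0,0),(0,0,50),(0,60,50),(0,120,50),(0,-60,50),(0,80,150),(40,120,150)]:
    print(d,proj(c,p+M@np.array(d)).round(0))
E
```

```text
cam in tool [ 7.68123296e-02 -8.19146655e+01 -1.63488177e+02] axes
 [[ 1.    -0.     0.   ]
 [ 0.     0.954  0.299]
 [-0.    -0.299  0.954]]
(0, 0, 0) [[278. 259.]]
(0, 0, 50) [[279. 229.]]
(0, 60, 50) [[279. 298.]]
(0, 120, 50) [[279. 357.]]
(0, -60, 50) [[278. 148.]]
(0, 80, 150) [[279. 263.]]
(40, 120, 150) [[312. 293.]]
```

```bash
python3 - <<'E'
from plant import viewer,arm
from h import *
s=arm.sense(); p,M=tf(s)
for r in plan(p,yawof(s),(578,289,200),94.6,20,1): print(r)
E
```

```text
[-0.0224, 0.0585, 0.0027, 0.0, 0.0, -0.0241, 1.0]
[-0.0235, 0.058, 0.0027, 0.0, 0.0, -0.0241, 1.0]
[-0.0246, 0.0576, 0.0027, 0.0, 0.0, -0.0241, 1.0]
[-0.0256, 0.0571, 0.0027, 0.0, 0.0, -0.0241, 1.0]
[-0.0267, 0.0566, 0.0027, 0.0, 0.0, -0.0241, 1.0]
[-0.0278, 0.0561, 0.0027, 0.0, 0.0, -0.0241, 1.0]
[-0.0288, 0.0556, 0.0027, 0.0, 0.0, -0.0241, 1.0]
[-0.0299, 0.055, 0.0027, 0.0, 0.0, -0.0241, 1.0]
[-0.0309, 0.0544, 0.0027, 0.0, 0.0, -0.0241, 1.0]
[-0.0319, 0.0538, 0.0027, 0.0, 0.0, -0.0241, 1.0]
[-0.0329, 0.0532, 0.0027, 0.0, 0.0, -0.0241, 1.0]
[-0.0339, 0.0526, 0.0027, 0.0, 0.0, -0.0241, 1.0]
[-0.0349, 0.0519, 0.0027, 0.0, 0.0, -0.0241, 1.0]
[-0.0359, 0.0513, 0.0027, 0.0, 0.0, -0.0241, 1.0]
[-0.0369, 0.0506, 0.0027, 0.0, 0.0, -0.0241, 1.0]
[-0.0378, 0.0499, 0.0027, 0.0, 0.0, -0.0241, 1.0]
[-0.0388, 0.0492, 0.0027, 0.0, 0.0, -0.0241, 1.0]
[-0.0397, 0.0484, 0.0027, 0.0, 0.0, -0.0241, 1.0]
[-0.0406, 0.0477, 0.0027, 0.0, 0.0, -0.0241, 1.0]
[-0.0415, 0.0469, 0.0027, 0.0, 0.0, -0.0241, 1.0]
```

Emit:
jog_arm(
  increments=[
    [[-0.022,0.058,0.003,0,0,-0.024,1],[-0.023,0.058,0.003,0,0,-0.024,1],[-0.024,0.058,0.003,0,0,-0.024,1],[-0.026,0.057,0.003,0,0,-0.024,1],[-0.027,0.057,0.003,0,0,-0.024,1],[-0.028,0.056,0.003,0,0,-0.024,1],[-0.029,0.056,0.003,0,0,-0.024,1],[-0.03,0.055,0.003,0,0,-0.024,1],[-0.031,0.054,0.003,0,0,-0.024,1],[-0.032,0.054,0.003,0,0,-0.024,1],[-0.033,0.053,0.003,0,0,-0.024,1],[-0.034,0.053,0.003,0,0,-0.024,1],[-0.035,0.052,0.003,0,0,-0.024,1],[-0.036,0.051,0.003,0,0,-0.024,1],[-0.037,0.051,0.003,0,0,-0.024,1],[-0.038,0.05,0.003,0,0,-0.024,1],[-0.039,0.049,0.003,0,0,-0.024,1],[-0.04,0.048,0.003,0,0,-0.024,1],[-0.041,0.048,0.003,0,0,-0.024,1],[-0.041,0.047,0.003,0,0,-0.024,1]],
  ],
)

```text
t: 1.82
tool_pos: [578.9, 287.7, 198.2]
tcp_rot: [-2.13, -2.309, 0.001]
force: [0.4, 1.3, -0.4]
width: 86.9
```

```bash
cat > shot.py <<'E'
import sys,json
from plant import viewer,arm
from h import *
n=sys.argv[1]; s=arm.sense(); c=viewer.calibration('wrist'); im=viewer.get_image('wrist')
cv2.imwrite(f'pics/{n}.png',im[:,:,::-1])
json.dump({k:(v.tolist() if hasattr(v,'tolist') else v) for k,v in c.items()},open(f'{n}.json','w'))
p,M=tf(s);print('t',s['t'],'pos',p.round(1),'yaw',round(yawof(s),2),'z',M[:,2].round(3),'F',s['force'].round(1),'w',round(s['width'],1),'q',s['q'].round(2))
E
sleep 0; python3 shot.py w1
```

```text
t 1.8167 pos [578.9 287.7 198.2] yaw 94.6 z [-0. -0. -1.] F [ 0.4  1.3 -0.4] w 86.9 q [-0.65  0.39  0.16  1.44 -0.06  1.31  1.16]
```

View pics/w1.png

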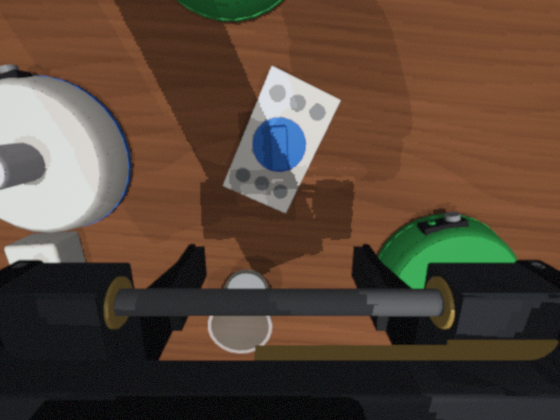

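```bash
python3 - <<'E'
import cv2
i=cv2.imread('pics/w1.png'); cv2.imwrite('pics/w1c.png',cv2.resize(i[60:220,215:350],None,fx=3.7,fy=3.7,interpolation=cv2.INTER_CUBIC))
E
```

```text
(no output)
```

View pics/w1c.png

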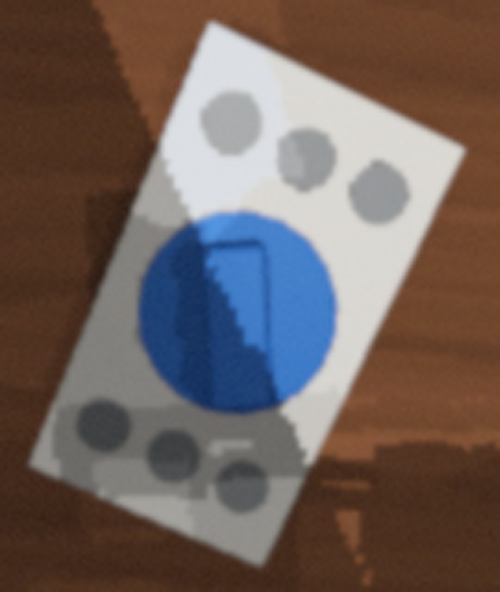

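```bash
python3 - <<'E'
import json
from plant import viewer
from h import *
S=viewer.calibration('side');T=viewer.calibration('top');W=json.load(open('w1.json'))
t=lambda u,v:np.array([u/3.3+175-.35,v/3.3+150-.35]); s=lambda u,v:np.array([u/3.1+205-.35,v/3.1+165-.35])
w=lambda u,v:np.array([u/3.7+215-.35,v/3.7+60-.35])
P,e=tri([(T,t(88,209)),(S,s(101,83)),(W,w(238,312))]);print(P,e)
P,e=tri([(S,s(101,83)),(W,w(238,312))]);print(P,e)
print('flange at 46',onz(W,w(238,312),46))
print('grip top at 82', onz(W,w(240,324),82))
q=[onz(W,w(*a),82) for a in [(207,248),(213,408),(265,240),(275,400)]]; print(np.round(q,1)); 
for a,b in [(0,1),(2,3)]: d=q[b]-q[a]; print(np.degrees(np.arctan2(d[1],d[0])),np.linalg.norm(d))
c=[onz(W,w(*a),40) for a in [(211,20),(466,150),(262,567),(28,466)]]; print(np.round(c,1),np.mean(c,0))
E
```

```text
[524.8658982  283.85747651  42.44895847] [array([ 0.20548072, -0.49743236]), array([-0.24439912, -0.02866909]), array([ 0.31693591, -0.86953843])]
[525.69141594 283.64108574  42.22034915] [array([ 0.03526523, -0.00523373]), array([ 0.0443688 , -0.09659344])]
flange at 46 [525.45642427 283.57159457  46.        ]
grip top at 82 [525.09984626 283.99483166  82.        ]
[[507.7 274.6  82. ]
 [546.4 278.9  82. ]
 [504.8 288.4  82. ]
 [543.1 294.3  82. ]]
6.353782990144336 38.884617684082166
8.726725363093097 38.804502252126966
[[451.7 270.5  40. ]
 [478.2 341.7  40. ]
 [600.8 296.9  40. ]
 [575.2 225.6  40. ]] [526.47605108 283.6982707   40.        ]
```

```bash
python3 - <<'E'
from plant import viewer,arm
from h import *
s=arm.sense(); p,M=tf(s)
for r in plan(p,yawof(s),(615,27,220),90,9,1): print(r)
E
```

```text
[-0.0714, 0.0036, -0.0062, 0.0, 0.0, 0.0107, 1.0]
[-0.0714, 0.0042, -0.0062, 0.0, 0.0, 0.0107, 1.0]
[-0.0714, 0.0048, -0.0062, 0.0, 0.0, 0.0107, 1.0]
[-0.0713, 0.0054, -0.0062, 0.0, 0.0, 0.0107, 1.0]
[-0.0713, 0.006, -0.0062, 0.0, 0.0, 0.0107, 1.0]
[-0.0712, 0.0066, -0.0062, 0.0, 0.0, 0.0107, 1.0]
[-0.0712, 0.0072, -0.0062, 0.0, 0.0, 0.0107, 1.0]
[-0.0711, 0.0078, -0.0062, 0.0, 0.0, 0.0107, 1.0]
[-0.071, 0.0084, -0.0062, 0.0, 0.0, 0.0107, 1.0]
```

Emit:
jog_arm(
  increments=[
    [[-0.071,0.004,-0.006,0,0,0.011,1],[-0.071,0.004,-0.006,0,0,0.011,1],[-0.071,0.005,-0.006,0,0,0.011,1],[-0.071,0.005,-0.006,0,0,0.011,1],[-0.071,0.006,-0.006,0,0,0.011,1],[-0.071,0.007,-0.006,0,0,0.011,1],[-0.071,0.007,-0.006,0,0,0.011,1],[-0.071,0.008,-0.006,0,0,0.011,1],[-0.071,0.008,-0.006,0,0,0.01,1],[0,0,0,0,0,0,1]],
  ],
)

```text
t: 2.7
tool_pos: [611.6, 26.6, 220.7]
tcp_rot: [2.227, 2.212, -0.002]
force: [0.0, -1.4, -0.2]
width: 87.3
```

```bash
python3 shot.py w2; python3 - <<'E'
import cv2
i=cv2.imread('pics/w2.png'); cv2.imwrite('pics/w2c.png',cv2.resize(i[60:240,190:370],None,fx=3.3,fy=3.3,interpolation=cv2.INTER_CUBIC))
E
```

```text
t 2.7 pos [611.6  26.6 220.7] yaw 89.62 z [ 0.001 -0.003 -1.   ] F [ 0.  -1.4 -0.2] w 87.3 q [-0.36  0.31  0.3   1.52 -0.09  1.33  1.51]
```

View pics/w2.png

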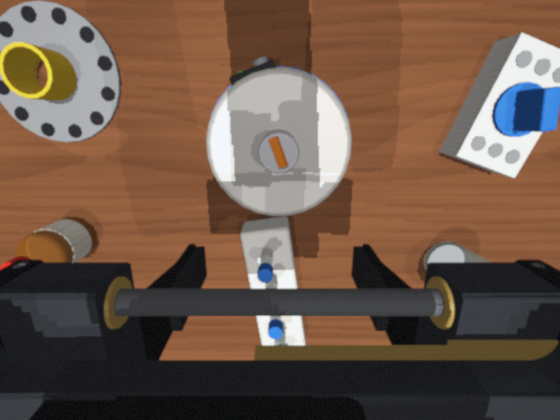

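View pics/w2c.png

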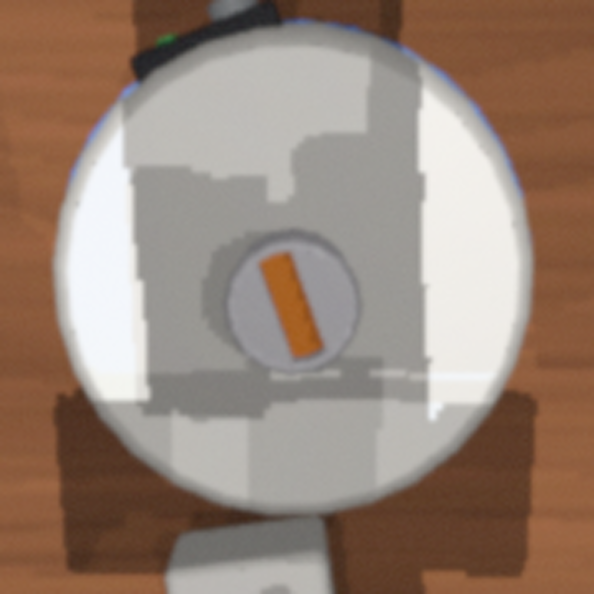

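The white mixer's hub is at (279,152) in w2, with the orange driver visible through its slot. No green mixer is in this view.

```bash
python3 - <<'E'
import json
from plant import viewer
from h import *
S=viewer.calibration('side');T=viewer.calibration('top');W=json.load(open('w2.json'))
i=cv2.imread('pics/w2.png').astype(int); m=((i[:,:,2]-i[:,:,0]>100)&(i[:,:,2]>120)).astype(np.uint8); m[:,:240]=0;m[:,320:]=0;m[:110]=0;m[200:]=0
pts=np.argwhere(m)[:,::-1]; print(len(pts),pts.mean(0)); r=cv2.minAreaRect(pts.astype(np.float32)); print(r)
b=cv2.boxPoints(r); w=[onz(W,x,98) for x in b]
w=np.array(w); e=[w[1]-w[0],w[2]-w[1]]; L=max(e,key=np.linalg.norm); print('slot yaw',np.degrees(np.arctan2(L[1],L[0])),[np.linalg.norm(x) for x in e], 'ctr',w.mean(0),onz(W,pts.mean(0),98))
q=pts-pts.mean(0); ev=np.linalg.svd(q,full_matrices=False)[2][0]; a=onz(W,pts.mean(0)+ev*10,98)-onz(W,pts.mean(0)-ev*10,98); print('pca yaw',np.degrees(np.arctan2(a[1],a[0])))
h=np.array([293.5/3.3+190-.35,302/3.3+60-.35]); print('circle ctr',h,onz(W,h,98))
t=np.array([363/3.3+175-.35,166/3.3+150-.35]);s=np.array([270/3.1+205-.35,167/3.1+165-.35])
for c in ([(T,t),(S,s),(W,pts.mean(0))],[(S,s),(W,pts.mean(0))]): print(tri(c))
E
```

```text
240 [277.77083333 151.85833333]
((277.8475646972656, 151.87193298339844), (30.076366424560547, 8.099383354187012), 69.775146484375)
slot yaw 20.225749035422933 [np.float64(7.471986989628301), np.float64(27.834890998883147)] ctr [562.9096504   25.82838206  98.        ] [562.71411994  25.69587236  98.        ]
pca yaw 20.00769602059556
circle ctr [278.58939394 151.16515152] [562.07787816  26.46648945  98.        ]
(array([561.37968906,  26.3173529 ,  97.32183111]), [array([ 0.44247028, -0.89781705]), array([-0.54994768,  0.03421793]), array([ 0.65646608, -1.52969113])])
(array([562.74863647,  25.71338144,  97.33603374]), [array([ 0.01809133, -0.00183671]), array([ 0.02286679, -0.04601125])])
```

Emit:
jog_arm(
  increments=[
    [[-0.065,-0.019,0.005,0,0,0,1],[-0.065,-0.019,0.005,0,0,0,1],[-0.065,-0.019,0.005,0,0,0,1],[-0.065,-0.019,0.005,0,0,0,1],[-0.065,-0.019,0.005,0,0,0,1],[-0.065,-0.019,0.005,0,0,0,1],[-0.065,-0.019,0.005,0,0,0,1],[-0.065,-0.019,0.005,0,0,0,1],[-0.065,-0.019,0.005,0,0,0,1],[-0.065,-0.019,0.005,0,0,0,1],[0,0,0,0,0,0,1],[0,0,0,0,0,0,1]],
  ],
)

```text
t: 3.75
tool_pos: [535.3, -226.4, 199.8]
tcp_rot: [-2.221, -2.221, 0.0]
force: [0.2, 0.3, 0.1]
width: 87.1
```

```bash
python3 shot.py w3; python3 - <<'E'
import cv2
i=cv2.imread('pics/w3.png'); cv2.imwrite('pics/w3c.png',cv2.resize(i[60:240,190:370],None,fx=3.3,fy=3.3,interpolation=cv2.INTER_CUBIC))
E
```

```text
t 3.75 pos [ 535.3 -226.4  199.8] yaw 90.02 z [-0.001  0.    -1.   ] F [0.2 0.3 0.1] w 87.1 q [-0.05  0.26  0.44  1.63 -0.11  1.28  1.98]
```

View pics/w3c.png

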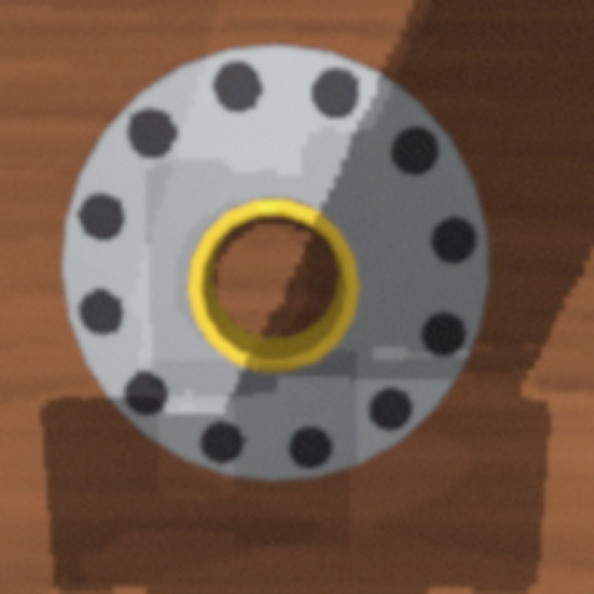

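```bash
python3 - <<'E'
import json
from plant import viewer
from h import *
S=viewer.calibration('side');T=viewer.calibration('top');W=json.load(open('w3.json'))
w=lambda u,v:np.array([u/3.3+190-.35,v/3.3+60-.35])
t=lambda u,v:np.array([u/3.3+175-.35,v/3.3+150-.35]); s=lambda u,v:np.array([u/3.1+205-.35,v/3.1+165-.35])
i=cv2.imread('pics/w3.png').astype(int)
m=((i[:,:,2]-i[:,:,0]>90)&(i[:,:,1]-i[:,:,0]>60)&(i[:,:,2]>190)).astype(np.uint8); m[240:]=0
pts=np.argwhere(m)[:,::-1].astype(np.float32); h=cv2.convexHull(pts); e=cv2.fitEllipse(h); print(e, w(273.5,285.5))
print('sleeve@46',onz(W,w(273.5,285.5),46),onz(W,e[0],46)); print('plate@6',onz(W,w(276,262.5),6), 'diam',onz(W,w(62,262),6)-onz(W,w(490,262),6), onz(W,w(188,285.5),46)-onz(W,w(359,285.5),46))
for c in ([(T,t(637,253)),(S,s(358,451)),(W,e[0])],[(S,s(358,451)),(W,e[0])],[(T,t(637,253)),(W,e[0])]): print(tri(c)[0])
E
```

```text
((394.57379150390625, 188.6561279296875), (99.0583724975586, 314.11419677734375), 109.24837493896484) [272.52878788 146.16515152]
sleeve@46 [ 484.03356338 -232.77809657   46.        ] [ 529.01581816 -101.61539463   46.        ]
plate@6 [ 479.97376416 -232.6308751     6.        ] diam [ 8.16588337e-03 -1.49722174e+02  0.00000000e+00] [ 2.33686973e-03 -5.34898076e+01  0.00000000e+00]
[ 489.92040513 -196.34238913   88.30686799]
[ 616.96160066  -11.69532427 -238.29501411]
[ 478.20249717 -182.39609354  252.30893716]
```

```bash
python3 - <<'E'
import json
from plant import viewer
from h import *
from scipy.optimize import least_squares
S=viewer.calibration('side');T=viewer.calibration('top');W=json.load(open('w3.json'))
a=np.linspace(0,2*np.pi,721)
def bounds(c,x,y,z,r):
    p=proj(c,np.c_[x+r*np.cos(a),y+r*np.sin(a),0*a+z]); return np.array([p[:,0].min(),p[:,0].max(),p[:,1].min(),p[:,1].max()])
ww=lambda b:np.array([b[0]/3.3+190-.35,b[1]/3.3+190-.35,b[2]/3.3+60-.35,b[3]/3.3+60-.35])
ws=ww([188,359,198,373]); wp=ww([62,490,44,481])
for n,o,z,r in (('sleeve',ws,46,27),('plate',wp,6,75)):
    q=least_squares(lambda v:bounds(W,v[0],v[1],v[2],r)-o,[482,-232,z]); print(n,'free z',q.x,q.fun.round(1))
    q=least_squares(lambda v:bounds(W,v[0],v[1],z,r)-o,[482,-232]); print(n,'fix z',q.x,q.fun.round(1))
E
```

```text
sleeve free z [ 484.90446806 -232.8131977    44.12894428] [-0.1  0.1  0.1 -0.1]
sleeve fix z [ 484.740424   -232.77697161] [-0.2  0.2 -0.1  0.1]
plate free z [ 484.77021826 -232.62368343    5.9608106 ] [ 0. -0. -0.  0.]
plate fix z [ 484.76932844 -232.62302842] [ 0. -0. -0.  0.]
```

```bash
python3 - <<'E'
import json
from h import *
i=cv2.imread('pics/w2.png'); W=json.load(open('w2.json'))
k=10;x0,y0=250,124
z=cv2.resize(i[y0:y0+56,x0:x0+60],None,fx=k,fy=k,interpolation=cv2.INTER_CUBIC)
a=np.linspace(0,2*np.pi,200)
def dr(P,col):
    p=((proj(W,P)-[x0,y0]+.5)*k-.5).round().astype(int); cv2.polylines(z,[p.reshape(-1,1,2)],False,col,1)
X,Y=562.4,26.2
dr(np.c_[X+18.5*np.cos(a),Y+18.5*np.sin(a),0*a+98],(0,255,0))
y=np.radians(20.1);u=np.array([np.cos(y),np.sin(y)]);v=np.array([-u[1],u[0]])
dr(np.array([[*(np.array([X,Y])+u*s*15.5+v*q*5),98] for s,q in [(1,1),(1,-1),(-1,-1),(-1,1),(1,1)]]),(255,0,0))
cv2.imwrite('pics/w2h.png',z)
E
```

```text
(no output)
```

View pics/w2h.png

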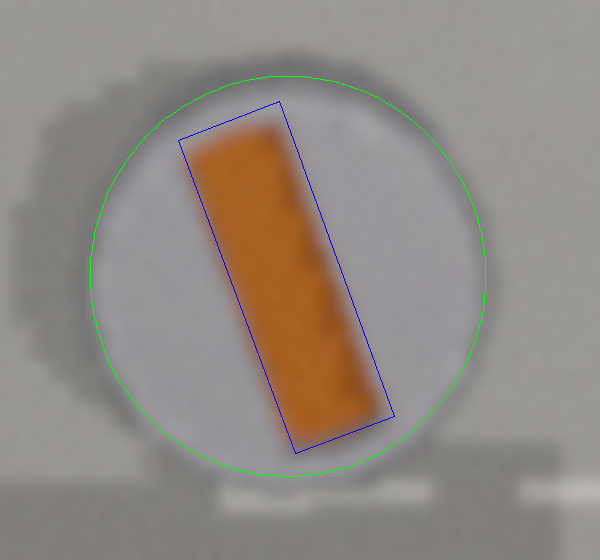

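Emit:
jog_arm(
  increments=[
    [[-0.004,-0.032,0.03,0,0,0,1],[-0.004,-0.032,0.03,0,0,0,1],[-0.004,-0.031,0.03,0,0,0,1],[-0.004,-0.031,0.03,0,0,0,1],[0,0,0.06,0,0,0,1],[0,0,0.06,0,0,0,1],[0,0,0.06,0,0,0,1],[0,0,0.06,0,0,0,1],[0,0,0.05,0,0,0,1],[0,0,0.03,0,0,0,1],[0,0,0.025,0,0,0,1],[0,0,0,0,0,0,1],[0,0,0,0,0,0,1]],
  ],
)

```text
t: 4.88
tool_pos: [485.8, -232.0, 14.4]
tcp_rot: [2.218, 2.225, 0.0]
force: [0.5, -0.4, 0.9]
width: 86.8
```

```bash
python3 shot.py w4
```

```text
t 4.8833 pos [ 485.8 -232.    14.4] yaw 90.17 z [ 0.  0. -1.] F [ 0.5 -0.4  0.9] w 86.8 q [ 0.01  0.38  0.41  1.92 -0.19  0.88  2.09]
```

View pics/w4.png

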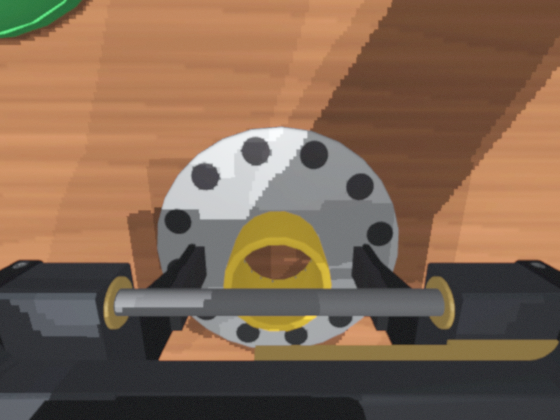

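```bash
cat > fitc.py <<'E'
from h import *
import json
from scipy.optimize import least_squares
a=np.linspace(0,2*np.pi,721)
def bounds(c,x,y,z,r):
    p=proj(c,np.c_[x+r*np.cos(a),y+r*np.sin(a),0*a+z]); return np.array([p[:,0].min(),p[:,0].max(),p[:,1].min(),p[:,1].max()])
def fit(c,o,z,r,g):
    o=np.array(o,float); m=~np.isnan(o)
    q=least_squares(lambda v:(bounds(c,v[0],v[1],z,r)-o)[m],g); return q.x.round(1),q.fun.round(1)
E
python3 - <<'E'
from fitc import *
W=json.load(open('w4.json'))
print(fit(W,[157,399,127.5,349],6,75,[485,-232]))
print(fit(W,[157,399,127.5,np.nan],6,75,[485,-232]))
print(fit(W,[225,330.5,236,330],46,27,[485,-232]))
i=cv2.imread('pics/w4.png'); cv2.imwrite('pics/w4c.png',cv2.resize(i[110:360,140:420],None,fx=2.8,fy=2.4))
E
```

```text
(array([ 485.2, -232.5]), array([-0.2,  0.2, -0.5,  0.8]))
(array([ 485.5, -232.5]), array([-0.1,  0.1,  0. ]))
(array([ 484.8, -232.6]), array([-1.7,  1.7, -0.7,  1.1]))
```

View pics/w4c.png

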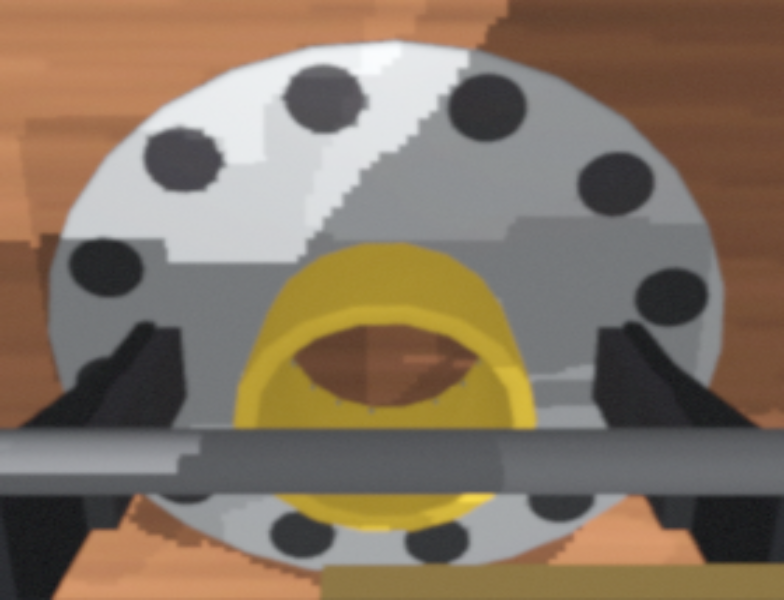

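Emit:
jog_arm(
  increments=[
    [[0,0,0,0,0,0,-1],[0,0,0,0,0,0,-1],[0,0,0,0,0,0,-1],[0,0,0,0,0,0,-1],[0,0,0,0,0,0,-1],[0,0,0,0,0,0,-1],[0,0,0,0,0,0,-1],[0,0,0,0,0,0,-1]],
  ],
)

```text
t: 5.6
tool_pos: [485.4, -232.5, 14.2]
tcp_rot: [2.219, 2.224, 0.0]
force: [-0.6, 0.4, 1.4]
width: 53.3
```

```bash
python3 shot.py w5
```

```text
t 5.6 pos [ 485.4 -232.5   14.2] yaw 90.12 z [ 0.  0. -1.] F [-0.6  0.4  1.4] w 53.3 q [ 0.01  0.38  0.41  1.92 -0.19  0.88  2.09]
```

Emit:
jog_arm(
  increments=[
    [[0,0,-0.04,0,0,0,-1],[0,0,-0.07,0,0,0,-1],[0,0,-0.08,0,0,0,-1],[0,0,-0.08,0,0,0,-1],[0.02,0.006,-0.07,0,0,0,-1],[0.046,0.014,0,0,0,0,-1],[0.046,0.014,0,0,0,0,-1],[0.046,0.014,0,0,0,0,-1],[0.046,0.014,0,0,0,0,-1],[0.046,0.014,0,0,0,0,-1],[0.046,0.014,0,0,0,0,-1],[0.046,0.014,0,0,0,0,-1],[0.046,0.014,0,0,0,0,-1],[0.046,0.014,0,0,0,0,-1],[0.046,0.014,0,0,0,0,-1],[0.046,0.014,0,0,0,0,-1],[0.046,0.014,0,0,0,0,-1],[0.046,0.014,0,0,0,0,-1],[0.028,0.008,0,0,0,0,-1],[0,0,0,0,0,0,-1]],
  ],
)

```text
t: 7.32
tool_pos: [563.3, 29.2, 149.6]
tcp_rot: [-2.214, -2.227, -0.0]
force: [0.5, 0.6, -2.1]
width: 53.1
```

```bash
python3 shot.py w6;python3 - <<'E'
from plant import viewer
import cv2
for n in ('side','top'): cv2.imwrite(f'pics/{n}6.png',viewer.get_image(n)[:,:,::-1])
i=cv2.imread('pics/side6.png'); cv2.imwrite('pics/side6c.png',cv2.resize(i[130:330,180:440],None,fx=3,fy=3,interpolation=cv2.INTER_CUBIC))
E
```

```text
t 7.3167 pos [563.3  29.2 149.6] yaw 90.35 z [-0.001  0.001 -1.   ] F [ 0.5  0.6 -2.1] w 53.1 q [-0.36  0.25  0.27  1.73 -0.07  1.17  1.5 ]
```

View pics/w6.png

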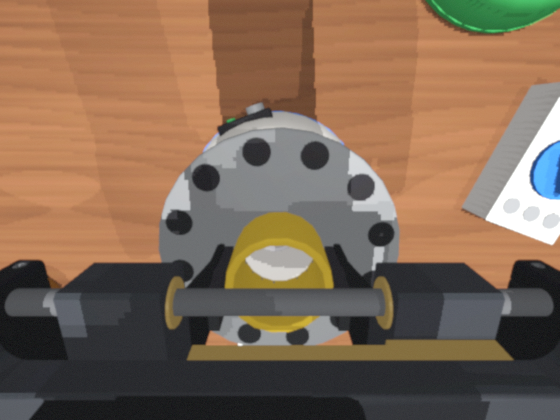

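View pics/side6c.png

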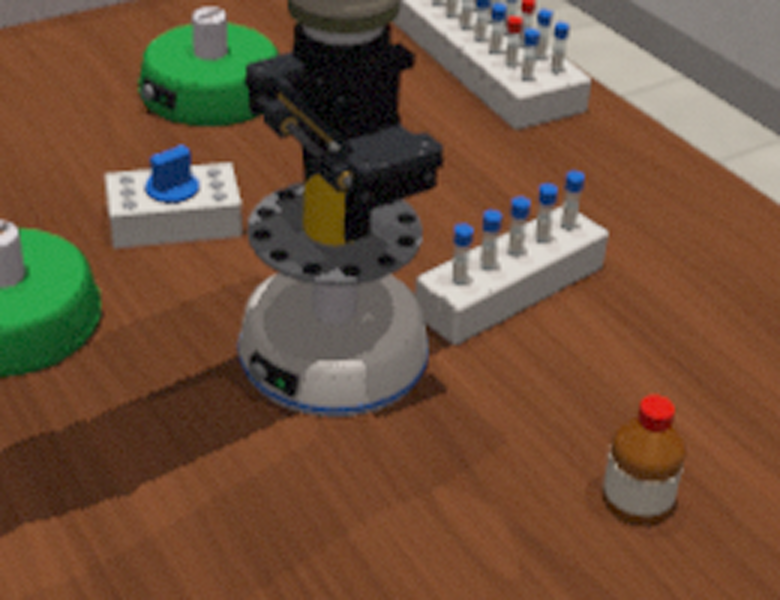

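```bash
python3 - <<'E'
from fitc import *
for n,p,g in(('w5',(485.4,-232.5,14.2),0),('w6',(563.3,29.2,149.6),0)):
    i=cv2.imread(f'pics/{n}.png'); cv2.imwrite(f'pics/{n}c.png',cv2.resize(i[110:290,140:420],None,fx=2.8,fy=2.8,interpolation=cv2.INTER_CUBIC))
E
```

```text
(no output)
```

View pics/w5c.png

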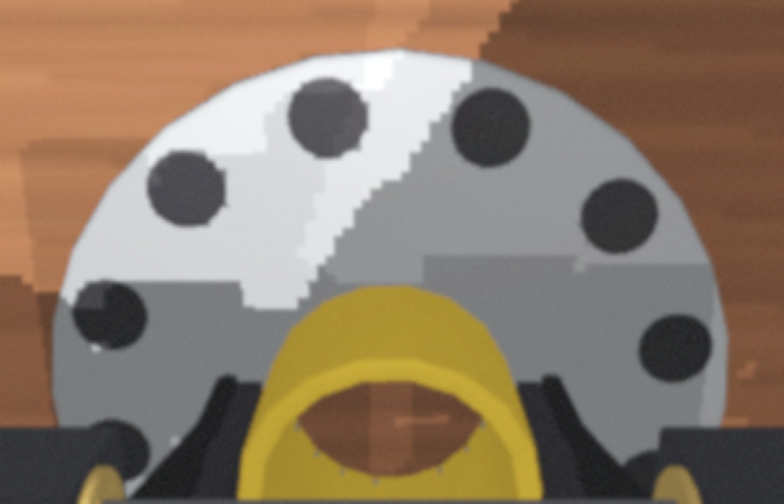

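View pics/w6c.png

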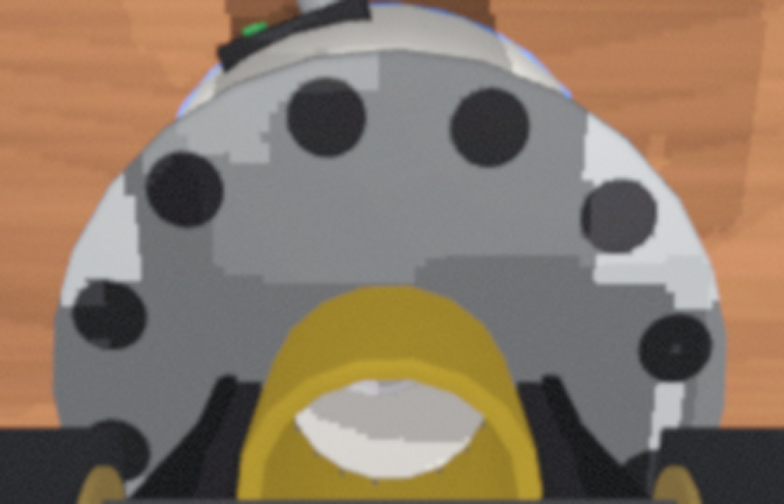

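```bash
python3 - <<'E'
from fitc import *
n=np.nan
f=lambda l,r,t:[l/2.8+139.7,r/2.8+139.7,t/2.8+109.7,n]
print(fit(json.load(open('w5.json')),f(51,729,50),6,75,[485,-232]))
print(fit(json.load(open('w6.json')),f(52,726,50),141.4,75,[563,29]))
# hub in w2 by bounds
W=json.load(open('w2.json'))
print(fit(W,[n,(489)/10+250-.45,87/10+124-.45,n],98,18.5,[562,26]), fit(W,[92/10+249.55,487/10+249.55,86/10+123.55,482/10+123.55],98,18.5,[562,26]))
E
```

```text
(array([ 485.1, -232.4]), array([-0.2,  0.2,  0. ]))
(array([563. ,  29.1]), array([-0.9,  0.9,  0.2]))
(array([563.4,  26.6]), array([-0., -0.])) (array([563.2,  26.4]), array([-0. ,  0. , -0.2,  0.2]))
```

Emit:
jog_arm(
  increments=[
    [[-0.0075,0.0005,0,0,0,0,-1],[0,0,0.03,0,0,0,-1],[0,0,0.03,0,0,0,-1],[0,0,0.02,0,0,0,-1],[0,0,0.01,0,0,0,-1],[0,0,0.01,0,0,0,-1],[0,0,0,0,0,0,-1],[0,0,0,0,0,0,-1]],
  ],
)

```text
t: 8.13
tool_pos: [563.4, 23.2, 110.1]
tcp_rot: [-2.219, -2.224, 0.0]
force: [0.5, 0.4, -1.7]
width: 52.9
```

```bash
python3 shot.py w7; python3 - <<'E'
import cv2
i=cv2.imread('pics/w7.png'); cv2.imwrite('pics/w7c.png',cv2.resize(i[110:350,140:420],None,fx=2.8,fy=2.4,interpolation=cv2.INTER_CUBIC))
E
```

```text
t 8.1333 pos [563.4  23.2 110.1] yaw 90.14 z [-0. -0. -1.] F [ 0.5  0.4 -1.7] w 52.9 q [-0.35  0.29  0.27  1.78 -0.09  1.09  1.52]
```

View pics/w7c.png

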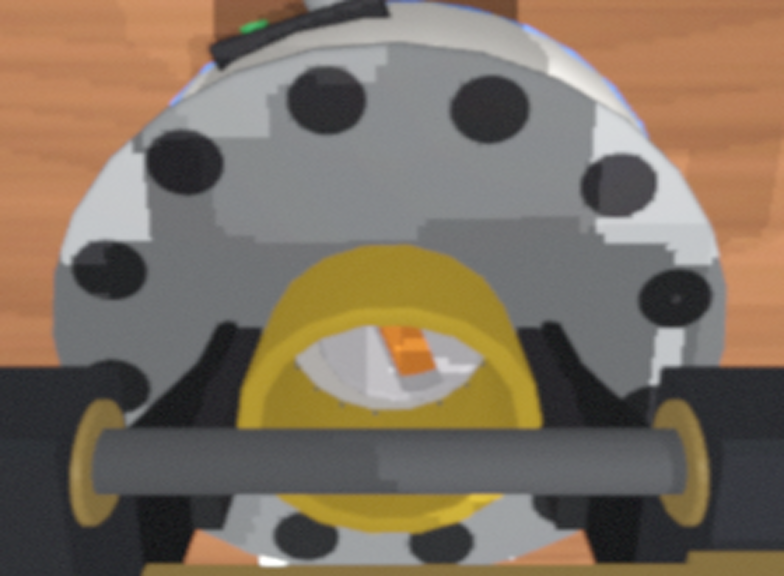

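The last move had not settled when I read the pose, so y is now 3 mm low. In w7 the hub also sits right of centre in the sleeve. I'll correct that and check again.

Emit:
jog_arm(
  increments=[
    [[0,0,-0.005,0,0,0,-1],[0.0075,0,0,0,0,0,-1],[0,0,0,0,0,0,-1],[0,0,0,0,0,0,-1],[0,0,0,0,0,0,-1]],
  ],
)

```text
t: 8.6
tool_pos: [563.4, 26.2, 112.2]
tcp_rot: [2.219, 2.224, 0.0]
force: [-0.7, -0.1, -2.1]
width: 53.2
```

```bash
python3 shot.py w8; python3 - <<'E'
import cv2
i=cv2.imread('pics/w8.png'); cv2.imwrite('pics/w8c.png',cv2.resize(i[200:300,210:350],None,fx=5.5,fy=5.5,interpolation=cv2.INTER_CUBIC))
E
```

```text
t 8.6 pos [563.4  26.2 112.2] yaw 90.14 z [ 0.  0. -1.] F [-0.7 -0.1 -2.1] w 53.2 q [-0.35  0.29  0.27  1.77 -0.08  1.09  1.51]
```

View pics/w8c.png

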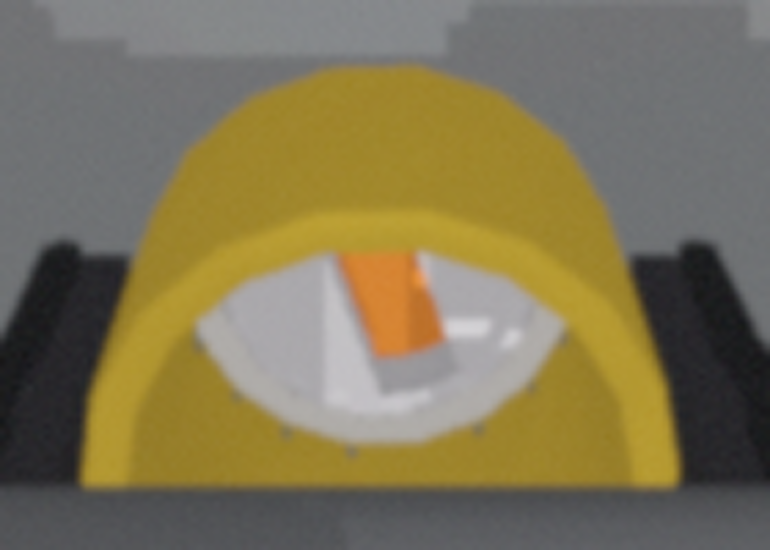

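Emit:
jog_arm(
  increments=[
    [[0,0,0.01,0,0,0,-1],[0,0,0.01,0,0,0,-1],[0,0,0.015,0,0,0,-1],[0,0,0,0,0,0,-1],[0,0,0,0,0,0,-1]],
  ],
)

```text
t: 9.07
tool_pos: [562.9, 26.0, 97.4]
tcp_rot: [-2.218, -2.223, 0.002]
force: [-0.0, 0.3, -2.4]
width: 53.3
```

Emit:
jog_arm(
  increments=[
    [[0,0,0.02,0,0,0,-1],[0,0,0.02,0,0,0,-1],[0,0,0.015,0,0,0,-1],[0,0,0.01,0,0,0,-1],[0,0,0.01,0,0,0,-1],[0,0,0,0,0,0,-1],[0,0,0,0,0,0,-1]],
  ],
)

```text
t: 9.65
tool_pos: [563.3, 26.1, 67.9]
tcp_rot: [-2.219, -2.224, 0.0]
force: [-0.5, 0.3, -1.7]
width: 53.2
```

Emit:
jog_arm(
  increments=[
    [[0,0,0.004,0,0,0,-1],[0,0,0.004,0,0,0,-1],[0,0,0.002,0,0,0,-1],[0,0,0,0,0,0,-1],[0,0,0,0,0,0,-1]],
  ],
)

```text
t: 10.07
tool_pos: [563.5, 26.1, 64.2]
tcp_rot: [2.219, 2.224, 0.0]
force: [0.1, 0.1, -0.9]
width: 53.1
```

Emit:
jog_arm(
  increments=[
    [[0,0,0.002,0,0,0,-1],[0,0,0,0,0,0,-1],[0,0,0,0,0,0,-1]],
  ],
)

```text
t: 10.32
tool_pos: [563.5, 26.2, 64.2]
tcp_rot: [-2.219, -2.224, -0.001]
force: [-3.4, -0.0, 8.3]
width: 52.9
```

```bash
python3 shot.py w9;python3 - <<'E'
from plant import viewer
import cv2
i=viewer.get_image('side')[:,:,::-1]
cv2.imwrite('pics/side9c.png',cv2.resize(i[150:300,220:370],None,fx=4,fy=4,interpolation=cv2.INTER_CUBIC))
E
```

```text
t 10.3167 pos [563.5  26.2  64.2] yaw 90.13 z [ 0.  0. -1.] F [-3.4 -0.   8.3] w 52.9 q [-0.35  0.34  0.26  1.81 -0.1   1.    1.53]
```

View pics/side9c.png

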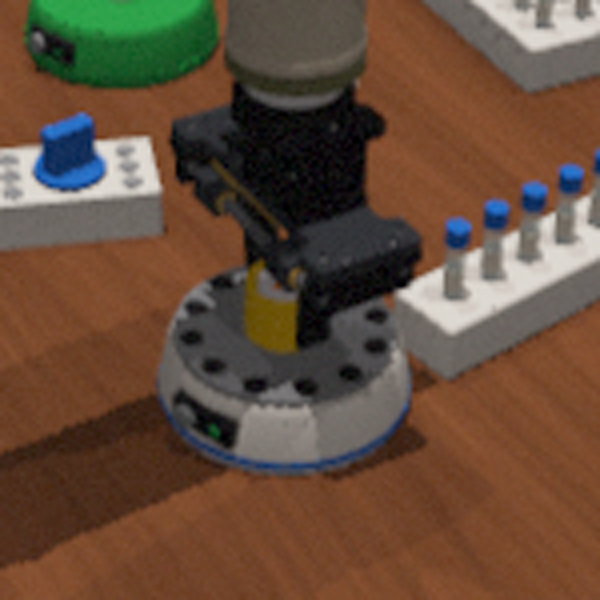

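Emit:
jog_arm(
  increments=[
    [[0,0,-0.002,0,0,0,-1],[0,0,0,0,0,0,1],[0,0,0,0,0,0,1],[0,0,0,0,0,0,1],[0,0,0,0,0,0,1],[0,0,0,0,0,0,1],[0,0,0,0,0,0,1]],
  ],
)

```text
t: 11.0
tool_pos: [563.4, 26.1, 64.1]
tcp_rot: [-2.219, -2.224, -0.0]
force: [0.2, -0.1, 0.1]
width: 83.2
```

```bash
python3 shot.py w10; python3 - <<'E'
from plant import arm
from h import *
s=arm.sense()
print(plan((563.5,26.2,190),90.1,(567,290,180),97.5,10,1))
E
```

```text
t 11.0 pos [563.4  26.1  64.1] yaw 90.13 z [ 0.  0. -1.] F [ 0.2 -0.1  0.1] w 83.2 q [-0.35  0.35  0.26  1.81 -0.1   1.    1.53]
[[0.0659, 0.001, 0.0025, 0.0, 0.0, -0.0164, 1.0], [0.0659, 0.0018, 0.0025, 0.0, 0.0, -0.0164, 1.0], [0.0659, 0.0027, 0.0025, 0.0, 0.0, -0.0164, 1.0], [0.0659, 0.0035, 0.0025, 0.0, 0.0, -0.0164, 1.0], [0.0658, 0.0044, 0.0025, 0.0, 0.0, -0.0164, 1.0], [0.0657, 0.0052, 0.0025, 0.0, 0.0, -0.0164, 1.0], [0.0657, 0.0061, 0.0025, 0.0, 0.0, -0.0164, 1.0], [0.0656, 0.0069, 0.0025, 0.0, 0.0, -0.0164, 1.0], [0.0655, 0.0078, 0.0025, 0.0, 0.0, -0.0164, 1.0], [0.0654, 0.0086, 0.0025, 0.0, 0.0, -0.0164, 1.0]]
```

View pics/w10.png

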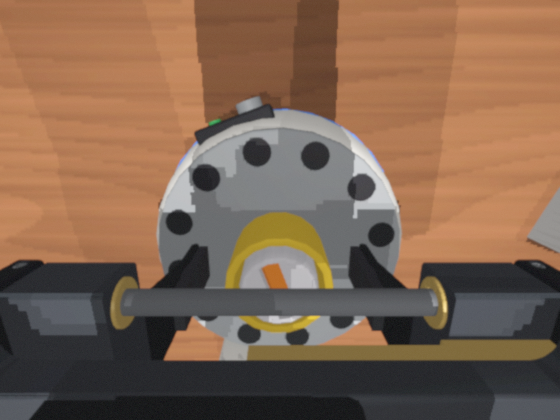

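```bash
python3 - <<'E'
from h import *
print(*plan((563.5,26.2,164),90.1,(610,43,165),110.1,5,1),sep='\n')
E
```

```text
[0.0084, 0.0233, -0.0005, 0.0, 0.0, -0.0889, 1.0]
[0.0067, 0.0238, -0.0005, 0.0, 0.0, -0.0889, 1.0]
[0.005, 0.0242, -0.0005, 0.0, 0.0, -0.0889, 1.0]
[0.0033, 0.0245, -0.0005, 0.0, 0.0, -0.0889, 1.0]
[0.0016, 0.0247, -0.0005, 0.0, 0.0, -0.0889, 1.0]
```

Emit:
jog_arm(
  increments=[
    [[0,0,-0.04,0,0,0,1],[0,0,-0.07,0,0,0,1],[0,0,-0.08,0,0,0,1],[0,0,-0.06,0,0,0,1],[0.008,0.023,0,0,0,-0.089,1],[0.007,0.024,0,0,0,-0.089,1],[0.005,0.024,0,0,0,-0.089,1],[0.003,0.025,0,0,0,-0.089,1],[0.002,0.025,0,0,0,-0.089,1],[0,0,0,0,0,0,1],[0,0,0,0,0,0,1],[0,0,0,0,0,0,1],[0,0,0,0,0,0,1]],
  ],
)

```text
t: 12.13
tool_pos: [609.6, 42.6, 164.2]
tcp_rot: [-1.801, -2.574, 0.0]
force: [-0.2, -0.1, 0.2]
width: 87.2
```

```bash
python3 shot.py w11; python3 - <<'E'
import cv2
i=cv2.imread('pics/w11.png'); cv2.imwrite('pics/w11c.png',cv2.resize(i[90:250,180:380],None,fx=3.5,fy=3.5,interpolation=cv2.INTER_CUBIC))
E
```

```text
t 12.1333 pos [609.6  42.6 164.2] yaw 110.04 z [-0. -0. -1.] F [-0.2 -0.1  0.2] w 87.2 q [-0.33  0.34  0.23  1.59 -0.08  1.22  1.84]
```

View pics/w11c.png

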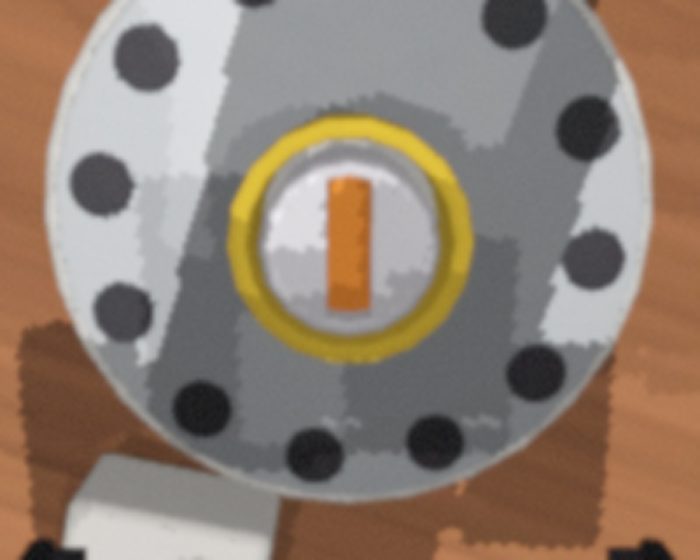

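The disc lies concentric on the deck. The slot runs straight down the image at tool yaw 110, centred near crop (349,245).

```bash
python3 - <<'E'
from fitc import *
W=json.load(open('w11.json'))
i=cv2.imread('pics/w11.png'); k=10;x0,y0=250,128
z=cv2.resize(i[y0:y0+60,x0:x0+60],None,fx=k,fy=k,interpolation=cv2.INTER_CUBIC)
def dr(P,col):
    p=((proj(W,P)-[x0,y0]+.5)*k-.5).round().astype(int); cv2.polylines(z,[p.reshape(-1,1,2)],False,col,1)
X,Y=563.2,26.2
dr(np.c_[X+18.5*np.cos(a),Y+18.5*np.sin(a),0*a+98],(0,255,0))
y=np.radians(20.);u=np.array([np.cos(y),np.sin(y)]);v=np.array([-u[1],u[0]])
for zz,c in ((98,(255,0,0)),(92,(0,0,255))): dr(np.array([[*(np.array([X,Y])+u*s*15.5+v*q*5),zz] for s,q in [(1,1),(1,-1),(-1,-1),(-1,1),(1,1)]]),c)
cv2.imwrite('pics/w11h.png',z)
E
```

```text
(no output)
```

View pics/w11h.png

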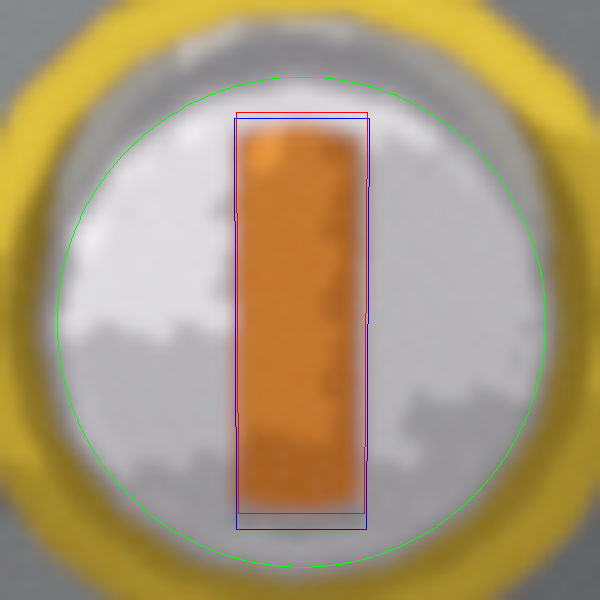

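```bash
python3 - <<'E'
from h import *
print(*plan((609.6,42.6,164.2),110,(569,290,165),97.5,10,1),sep='\n')
E
```

```text
[0.0616, 0.0116, -0.0002, 0.0, 0.0, 0.0278, 1.0]
[0.0618, 0.0103, -0.0002, 0.0, 0.0, 0.0278, 1.0]
[0.062, 0.0089, -0.0002, 0.0, 0.0, 0.0278, 1.0]
[0.0622, 0.0076, -0.0002, 0.0, 0.0, 0.0278, 1.0]
[0.0624, 0.0062, -0.0002, 0.0, 0.0, 0.0278, 1.0]
[0.0625, 0.0048, -0.0002, 0.0, 0.0, 0.0278, 1.0]
[0.0626, 0.0035, -0.0002, 0.0, 0.0, 0.0278, 1.0]
[0.0626, 0.0021, -0.0002, 0.0, 0.0, 0.0278, 1.0]
[0.0627, 0.0007, -0.0002, 0.0, 0.0, 0.0278, 1.0]
[0.0627, -0.0006, -0.0002, 0.0, 0.0, 0.0278, 1.0]
```

Emit:
jog_arm(
  increments=[
    [[0.062,0.012,0,0,0,0.028,1],[0.062,0.01,0,0,0,0.028,1],[0.062,0.009,0,0,0,0.028,1],[0.062,0.008,0,0,0,0.028,1],[0.062,0.006,0,0,0,0.028,1],[0.062,0.005,0,0,0,0.028,1],[0.063,0.003,0,0,0,0.028,1],[0.063,0.002,0,0,0,0.028,1],[0.063,0.001,0,0,0,0.027,1],[0.063,-0.001,0,0,0,0.027,1],[0,0,0,0,0,0,1],[0,0,0,0,0,0,1],[0,0,0,0,0,0,1],[0,0,0,0,0,0,1]],
  ],
)

```text
t: 13.35
tool_pos: [569.3, 289.1, 164.3]
tcp_rot: [2.07, 2.362, -0.0]
force: [0.1, -1.0, 0.2]
width: 87.0
```

```bash
python3 shot.py w12; python3 - <<'E'
from fitc import *
W=json.load(open('w12.json'))
i=cv2.imread('pics/w12.png'); k=6;x0,y0=225,100
z=cv2.resize(i[y0:y0+95,x0:x0+110],None,fx=k,fy=k,interpolation=cv2.INTER_CUBIC)
def dr(P,col):
    p=((proj(W,P)-[x0,y0]+.5)*k-.5).round().astype(int); cv2.polylines(z,[p.reshape(-1,1,2)],False,col,1)
X,Y=525.3,283.8
dr(np.c_[X+28*np.cos(a),Y+28*np.sin(a),0*a+46],(0,255,0))
y=np.radians(7.5);u=np.array([np.cos(y),np.sin(y)]);v=np.array([-u[1],u[0]])
dr(np.array([[*(np.array([X,Y])+u*s*20+v*q*8),82] for s,q in [(1,1),(1,-1),(-1,-1),(-1,1),(1,1)]]),(0,255,255))
cv2.imwrite('pics/w12h.png',z)
E
```

```text
t 13.35 pos [569.3 289.1 164.3] yaw 97.53 z [ 0.    -0.001 -1.   ] F [ 0.1 -1.   0.2] w 87.0 q [-0.65  0.39  0.15  1.51 -0.06  1.24  1.2 ]
```

View pics/w12h.png

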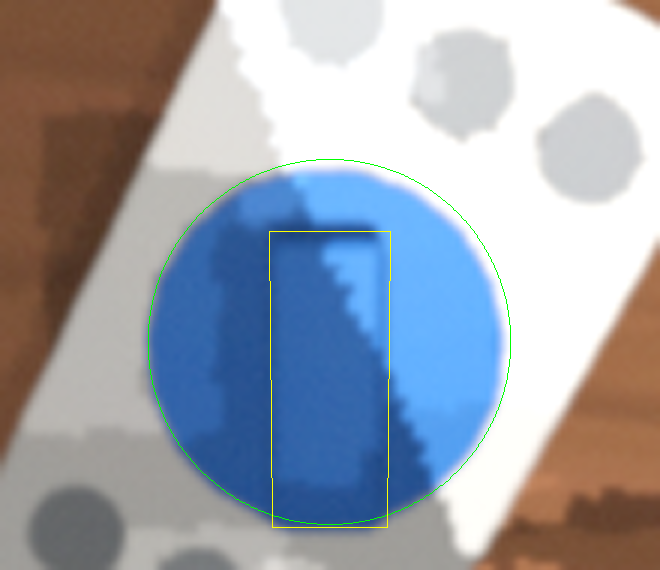

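Emit:
jog_arm(
  increments=[
    [[0,-0.028,0.01,0,0,0,1],[0,-0.028,0.02,0,0,0,1],[0,-0.028,0.03,0,0,0,1],[0,-0.026,0.03,0,0,0,1],[0,0,0.05,0,0,0,1],[0,0,0.05,0,0,0,1],[0,0,0.04,0,0,0,1],[0,0,0.03,0,0,0,1],[0,0,0.02,0,0,0,1],[0,0,0,0,0,0,1],[0,0,0,0,0,0,1],[0,0,0,0,0,0,1]],
  ],
)

```text
t: 14.4
tool_pos: [525.9, 285.0, 53.1]
tcp_rot: [2.069, 2.364, 0.002]
force: [0.4, 0.6, 0.8]
width: 87.0
```

```bash
python3 shot.py w13
```

```text
t 14.4 pos [525.9 285.   53.1] yaw 97.63 z [ 0.001  0.001 -1.   ] F [0.4 0.6 0.8] w 87.0 q [-0.67  0.42  0.12  1.72 -0.06  1.    1.18]
```

View pics/w13.png

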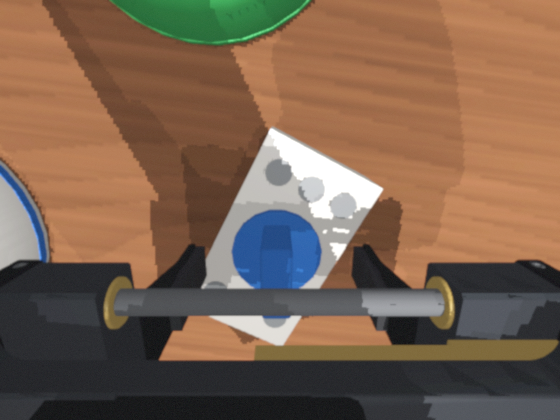

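Emit:
jog_arm(
  increments=[
    [[-0.003,0,0.0075,0,0,0,1],[0,0,0,0,0,0,1],[0,0,0,0,0,0,-1],[0,0,0,0,0,0,-1],[0,0,0,0,0,0,-1],[0,0,0,0,0,0,-1],[0,0,0,0,0,0,-1],[0,0,0,0,0,0,-1],[0,0,0,0,0,0,-1],[0,0,0,0,0,0,-1],[0,0,0,0,0,0,-1],[0,0,0,0,0,0,-1],[0,0,0,0,0,0,-1],[0,0,0,0,0,0,-1]],
  ],
)

```text
t: 15.62
tool_pos: [525.4, 283.6, 49.2]
tcp_rot: [-2.068, -2.364, -0.0]
force: [-0.7, -1.1, 0.0]
width: 15.6
```

```bash
python3 shot.py w14; python3 - <<'E'
import cv2
i=cv2.imread('pics/w14.png'); cv2.imwrite('pics/w14c.png',cv2.resize(i[110:350,180:380],None,fx=3.5,fy=2.4,interpolation=cv2.INTER_CUBIC))
E
```

```text
t 15.6167 pos [525.4 283.6  49.2] yaw 97.64 z [ 0.  0. -1.] F [-0.7 -1.1  0. ] w 15.6 q [-0.67  0.42  0.12  1.73 -0.06  0.99  1.18]
```

View pics/w14c.png

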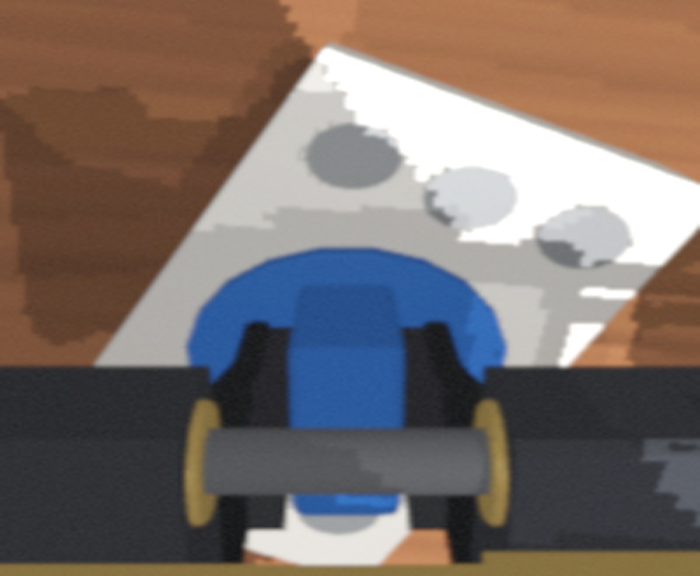

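```bash
python3 - <<'E'
from fitc import *
W=json.load(open('w14.json')); n=np.nan
f,r=fit(W,[233.1,324.5,213.0,n],46,28,[525,283]); print(f,r)
d=f-np.array([525.4,283.6]); y=np.radians(97.64); print('in tool', d@[np.cos(y),np.sin(y)], d@[np.sin(y),-np.cos(y)])
# block top: near edge row 285/2.4 , far edge 513/2.4
for v in (285,513): print(onz(W,(346/3.5+179.65,v/2.4+109.8),82))
E
```

```text
[525.8 283.6] [-0.4  0.4  0. ]
in tool -0.05317934278471878 0.39644918653084305
[493.87151347 279.12595577  82.        ]
[545.56832576 286.04700872  82.        ]
```

```bash
python3 - <<'E'
from h import *
print(*plan((525.4,283.6,165.2),97.64,(563,26,165.2),110,13,-1),sep='\n')
E
```

```text
[-0.0501, 0.0006, -0.0, 0.0, 0.0, -0.0211, -1.0]
[-0.0501, -0.0003, -0.0, 0.0, 0.0, -0.0211, -1.0]
[-0.0501, -0.0011, -0.0, 0.0, 0.0, -0.0211, -1.0]
[-0.05, -0.0019, -0.0, 0.0, 0.0, -0.0211, -1.0]
[-0.05, -0.0027, -0.0, 0.0, 0.0, -0.0211, -1.0]
[-0.0499, -0.0036, -0.0, 0.0, 0.0, -0.0211, -1.0]
[-0.0499, -0.0044, -0.0, 0.0, 0.0, -0.0211, -1.0]
[-0.0498, -0.0052, -0.0, 0.0, 0.0, -0.0211, -1.0]
[-0.0497, -0.0061, -0.0, 0.0, 0.0, -0.0211, -1.0]
[-0.0496, -0.0069, -0.0, 0.0, 0.0, -0.0211, -1.0]
[-0.0495, -0.0077, -0.0, 0.0, 0.0, -0.0211, -1.0]
[-0.0493, -0.0085, -0.0, 0.0, 0.0, -0.0211, -1.0]
[-0.0492, -0.0093, -0.0, 0.0, 0.0, -0.0211, -1.0]
```

Emit:
jog_arm(
  increments=[
    [[0,0,-0.02,0,0,0,-1],[0,0,-0.04,0,0,0,-1],[0,0,-0.06,0,0,0,-1],[0,0,-0.07,0,0,0,-1],[0,0,-0.06,0,0,0,-1],[0,0,-0.04,0,0,0,-1],[0,0,0,0,0,0,-1],[0,0,0,0,0,0,-1]],
  ],
)

```text
t: 16.33
tool_pos: [525.8, 283.8, 166.2]
tcp_rot: [2.068, 2.364, 0.003]
force: [-0.8, -0.3, -0.6]
width: 15.8
```

Emit:
jog_arm(
  increments=[
    [[-0.05,0.001,0,0,0,-0.021,-1],[-0.05,0,0,0,0,-0.021,-1],[-0.05,-0.001,0,0,0,-0.021,-1],[-0.05,-0.002,0,0,0,-0.021,-1],[-0.05,-0.003,0,0,0,-0.021,-1],[-0.05,-0.004,0,0,0,-0.021,-1],[-0.05,-0.004,0,0,0,-0.021,-1],[-0.05,-0.005,0,0,0,-0.021,-1],[-0.05,-0.006,0,0,0,-0.021,-1],[-0.05,-0.007,0,0,0,-0.021,-1],[-0.05,-0.008,0,0,0,-0.021,-1],[-0.049,-0.009,0,0,0,-0.021,-1],[-0.049,-0.009,0,0,0,-0.021,-1],[0,0,0,0,0,0,-1],[0,0,0,0,0,0,-1],[0,0,0,0,0,0,-1],[0,0,0,0,0,0,-1]],
  ],
)

```text
t: 17.75
tool_pos: [562.6, 26.9, 164.5]
tcp_rot: [-1.801, -2.573, 0.001]
force: [-0.7, 0.4, -1.0]
width: 15.9
```

```bash
python3 shot.py w15; python3 - <<'E'
import cv2
i=cv2.imread('pics/w15.png'); cv2.imwrite('pics/w15c.png',cv2.resize(i[110:350,180:380],None,fx=3.5,fy=2.4,interpolation=cv2.INTER_CUBIC))
E
```

```text
t 17.75 pos [562.6  26.9 164.5] yaw 110.01 z [-0.001  0.    -1.   ] F [-0.7  0.4 -1. ] w 15.9 q [-0.35  0.24  0.26  1.72 -0.07  1.2   1.84]
```

View pics/w15c.png

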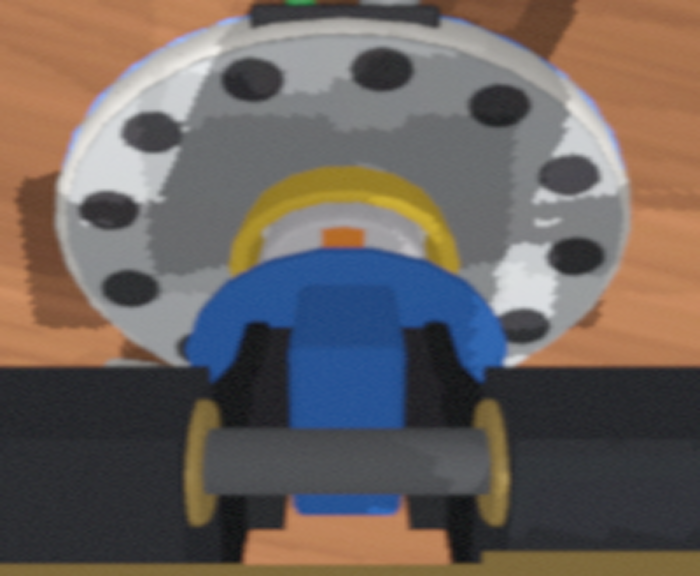

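Emit:
jog_arm(
  increments=[
    [[-0.0025,0,0.02,0,0,0,-1],[0,0,0.03,0,0,0,-1],[0,0,0.025,0,0,0,-1],[0,0,0.01,0,0,0,-1],[0,0,0,0,0,0,-1],[0,0,0,0,0,0,-1],[0,0,0,0,0,0,-1]],
  ],
)

```text
t: 18.38
tool_pos: [563.6, 24.7, 131.4]
tcp_rot: [1.804, 2.572, 0.001]
force: [-0.6, 0.2, -0.6]
width: 15.9
```

```bash
python3 shot.py w16; python3 - <<'E'
from plant import viewer
import cv2
i=cv2.imread('pics/w16.png'); cv2.imwrite('pics/w16c.png',cv2.resize(i[170:350,220:340],None,fx=5,fy=3.3,interpolation=cv2.INTER_CUBIC))
i=viewer.get_image('side')[:,:,::-1]
cv2.imwrite('pics/side16c.png',cv2.resize(i[170:270,240:340],None,fx=5.5,fy=5.5,interpolation=cv2.INTER_CUBIC))
E
```

```text
t 18.3833 pos [563.6  24.7 131.4] yaw 109.92 z [ 0.  0. -1.] F [-0.6  0.2 -0.6] w 15.9 q [-0.35  0.27  0.26  1.75 -0.07  1.13  1.85]
```

View pics/side16c.png

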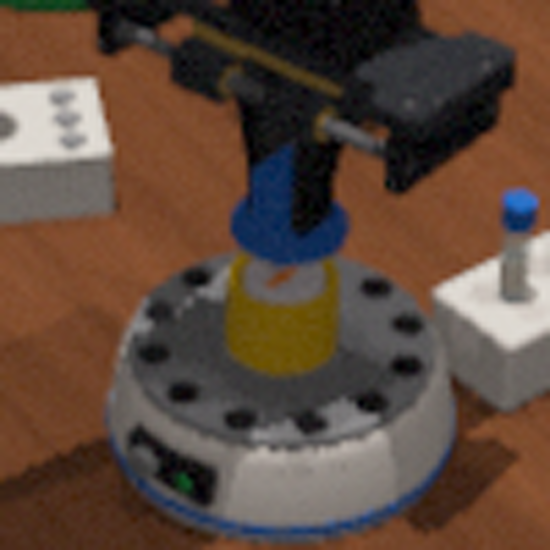

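View pics/w16c.png

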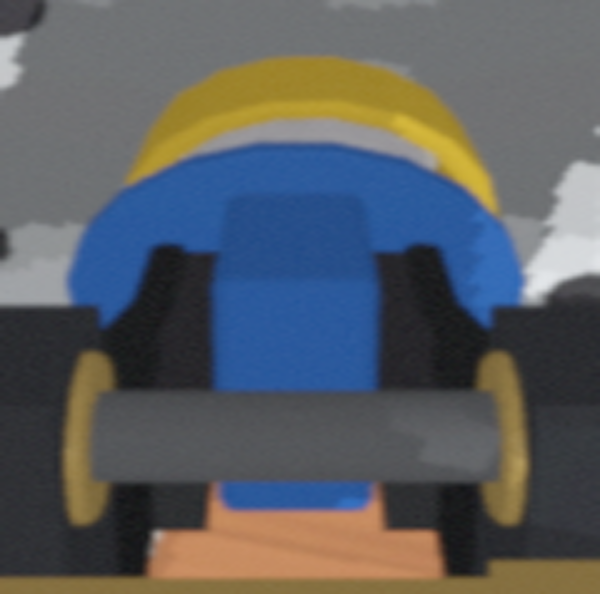

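Emit:
jog_arm(
  increments=[
    [[0.0035,0,0,0,0,0,-1],[0,0,0,0,0,0,-1],[0,0,0,0,0,0,-1],[0,0,0,0,0,0,-1],[0,0,0,0,0,0,-1]],
  ],
)

```text
t: 18.9
tool_pos: [562.9, 26.0, 131.2]
tcp_rot: [-1.804, -2.572, -0.0]
force: [0.4, -0.1, -0.5]
width: 15.9
```

```bash
python3 shot.py w17; python3 - <<'E'
from plant import viewer
import cv2
from h import *
i=cv2.imread('pics/w17.png'); cv2.imwrite('pics/w17c.png',cv2.resize(i[170:290,220:340],None,fx=5,fy=5,interpolation=cv2.INTER_CUBIC))
E
```

```text
t 18.9 pos [562.9  26.  131.2] yaw 109.92 z [ 0.  0. -1.] F [ 0.4 -0.1 -0.5] w 15.9 q [-0.35  0.27  0.26  1.76 -0.07  1.13  1.85]
```

View pics/w17c.png

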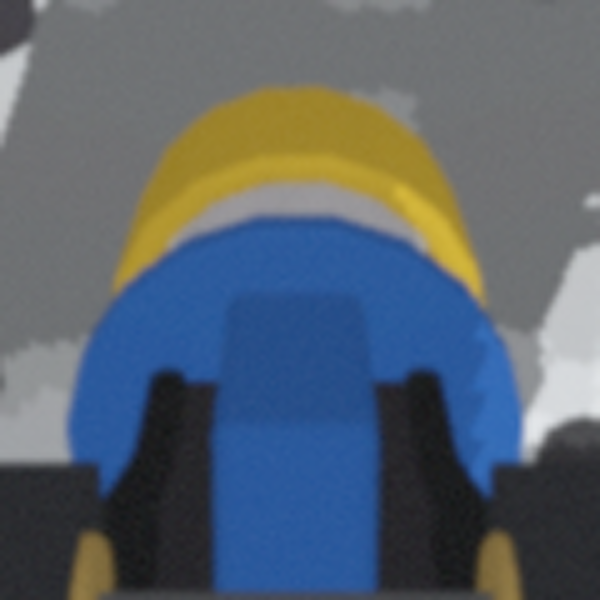

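Emit:
jog_arm(
  increments=[
    [[0,0,0.008,0,0,0,-1],[0,0,0.006,0,0,0,-1],[0,0,0.006,0,0,0,-1],[0,0,0.005,0,0,0,-1],[0,0,0,0,0,0,-1],[0,0,0,0,0,0,-1],[0,0,0,0,0,0,-1]],
  ],
)

```text
t: 19.53
tool_pos: [562.9, 26.0, 121.2]
tcp_rot: [-1.804, -2.572, -0.0]
force: [-0.2, -0.0, -1.5]
width: 15.8
```

Emit:
jog_arm(
  increments=[
    [[0,0,0.006,0,0,0,-1],[0,0,0.006,0,0,0,-1],[0,0,0.006,0,0,0,-1],[0,0,0,0,0,0,-1],[0,0,0,0,0,0,-1],[0,0,0,0,0,0,-1]],
  ],
)

```text
t: 20.03
tool_pos: [563.0, 26.0, 114.3]
tcp_rot: [1.803, 2.572, 0.001]
force: [-1.3, 0.0, 4.2]
width: 16.1
```

```bash
python3 shot.py w18; python3 - <<'E'
from plant import viewer
import cv2
from h import *
i=cv2.imread('pics/w18.png'); a=cv2.resize(i[170:290,220:340],None,fx=4,fy=4,interpolation=cv2.INTER_CUBIC)
i=viewer.get_image('side')[:,:,::-1]; b=cv2.resize(i[180:260,250:330],(480,480),interpolation=cv2.INTER_CUBIC); 
cv2.imwrite('pics/c18.png',cv2.resize(np.hstack([a,b]),(800,400)))
E
```

```text
t 20.0333 pos [563.   26.  114.3] yaw 109.93 z [ 0.  0. -1.] F [-1.3  0.   4.2] w 16.1 q [-0.35  0.28  0.26  1.77 -0.08  1.09  1.86]
```

View pics/c18.png

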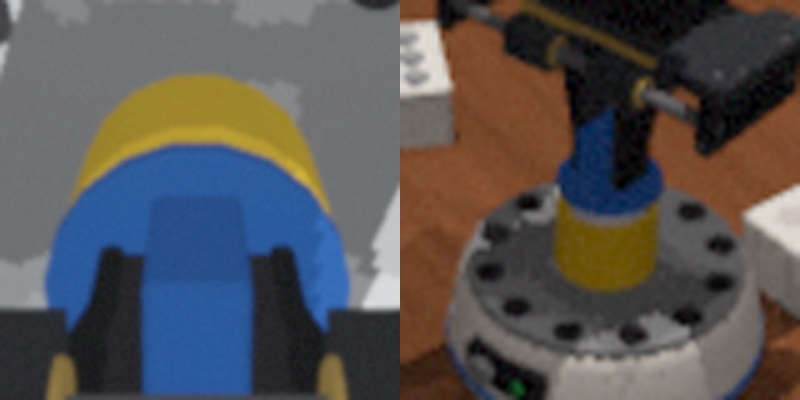

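Emit:
jog_arm(
  increments=[
    [[0,0,0.005,0,0,0,-1],[0,0,0.005,0,0,0,-1],[0,0,0.004,0,0,0,-1],[0,0,0.003,0,0,0,-1],[0,0,0,0,0,0,-1],[0,0,0,0,0,0,-1],[0,0,0,0,0,0,-1]],
  ],
)

```text
t: 20.72
tool_pos: [563.1, 26.0, 107.6]
tcp_rot: [1.803, 2.572, 0.001]
force: [-3.4, -0.4, 8.1]
width: 15.7
```

Emit:
jog_arm(
  increments=[
    [[0,0,0.002,0,0,0,-1],[0,0,0.0015,0,0,0,-1],[0,0,0,0,0,0,-1],[0,0,0,0,0,0,-1],[0,0,0,0,0,0,-1]],
  ],
)

```text
t: 21.13
tool_pos: [563.1, 26.0, 107.1]
tcp_rot: [1.804, 2.572, 0.001]
force: [-6.0, -0.6, 16.3]
width: 15.9
```

```bash
python3 shot.py w19; python3 -c "
from plant import arm
s=arm.sense();print(s['moment'],s['force'])"
```

```text
t 21.1333 pos [563.1  26.  107.1] yaw 109.92 z [ 0.001  0.001 -1.   ] F [-6.  -0.6 16.3] w 15.9 q [-0.34  0.29  0.25  1.78 -0.08  1.08  1.86]
[ 0.00797099  1.56553995 -0.01400853] [-6.59917033 -0.07974183 17.36812865]
```

Emit:
jog_arm(
  increments=[
    [[0,0,0,0,0,0.05,-1],[0,0,0,0,0,0.1,-1],[0,0,0,0,0,0.1,-1],[0,0,0,0,0,0.1,-1],[0,0,0,0,0,0.1,-1],[0,0,0,0,0,0.05,-1],[0,0,0,0,0,0,-1],[0,0,0,0,0,0,-1]],
  ],
)

```text
t: 21.85
tool_pos: [564.1, 26.0, 107.1]
tcp_rot: [2.27, 2.17, 0.004]
force: [-1.0, -1.1, 13.1]
width: 15.9
```

```bash
python3 shot.py w20; python3 -c "
from plant import arm
s=arm.sense();print(s['moment'],s['force'])"
```

```text
t 21.85 pos [564.1  26.  107.1] yaw 87.41 z [ 0.003  0.    -1.   ] F [-1.  -1.1 13.1] w 15.9 q [-0.39  0.3   0.31  1.78 -0.1   1.08  1.48]
[-0.04755007  0.37911744  0.011124  ] [-1.58138613 -0.43744863 12.40791266]
```

View pics/w20.png

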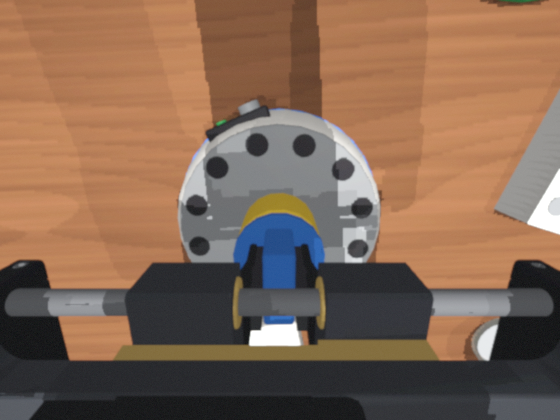

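Emit:
jog_arm(
  increments=[
    [[0,0,0.0005,0,0,0.08,-1],[0,0,0,0,0,0.1,-1],[0,0,0,0,0,0.1,-1],[0,0,0,0,0,0.1,-1],[0,0,0,0,0,0.1,-1],[0,0,0,0,0,0.1,-1],[0,0,0,0,0,0.1,-1],[0,0,0,0,0,0.1,-1],[0,0,0,0,0,0.1,-1],[0,0,0,0,0,0.1,-1],[0,0,0,0,0,0.07,-1],[0,0,0,0,0,0,-1],[0,0,0,0,0,0,-1]],
  ],
)

```text
t: 22.98
tool_pos: [563.9, 25.5, 107.1]
tcp_rot: [2.95, 1.078, 0.004]
force: [-4.5, -1.0, 16.1]
width: 16.0
```

```bash
python3 shot.py w21; python3 -c "
from plant import arm
s=arm.sense();print(s['moment'],s['force'])"
```

```text
t 22.9833 pos [563.9  25.5 107.1] yaw 40.13 z [ 0.002  0.    -1.   ] F [-4.5 -1.  16.1] w 16.0 q [-0.49  0.3   0.43  1.79 -0.14  1.08  0.69]
[-0.55025359  0.83154924  0.0411949 ] [-3.55367101 -1.25345104 17.16394282]
```

View pics/w21.png

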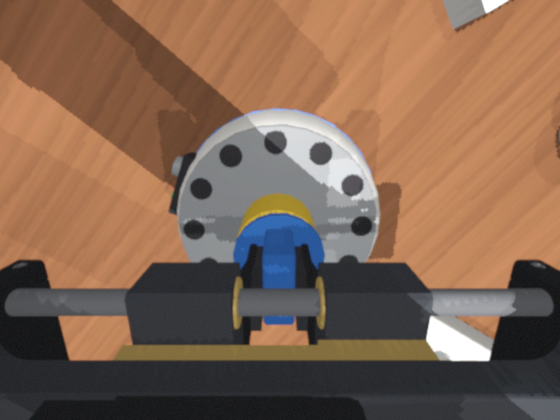

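Emit:
jog_arm(
  increments=[
    [[0,0,0,0,0,0.05,-1],[0,0,0,0,0,0.05,-1],[0,0,0,0,0,0.05,-1],[0,0,0,0,0,0.05,-1],[0,0,0,0,0,0.04,-1],[0,0,0,0,0,0,-1],[0,0,0,0,0,0,-1]],
  ],
)

```text
t: 23.62
tool_pos: [563.8, 25.4, 107.1]
tcp_rot: [3.039, 0.796, 0.003]
force: [-3.2, -2.7, 17.7]
width: 15.6
```

```bash
python3 shot.py w22; python3 -c "
from plant import arm
s=arm.sense();print(s['moment'],s['force'])"
```

```text
t 23.6167 pos [563.8  25.4 107.1] yaw 29.34 z [ 0.002  0.    -1.   ] F [-3.2 -2.7 17.7] w 15.6 q [-0.52  0.31  0.46  1.79 -0.15  1.08  0.51]
[-0.52630526  1.01707784  0.03572851] [-2.98704444 -1.92579274 16.53207895]
```

Emit:
jog_arm(
  increments=[
    [[0,0,0,0,0,0.04,-1],[0,0,0,0,0,0.04,-1],[0,0,0,0,0,0,-1],[0,0,0,0,0,0,-1]],
  ],
)

```text
t: 24.0
tool_pos: [563.8, 25.4, 107.1]
tcp_rot: [3.062, 0.7, 0.003]
force: [-4.0, -1.6, 16.7]
width: 15.6
```

```bash
python3 -c "
from plant import arm
from h import *
s=arm.sense();print(yawof(s),s['moment'],s['force'],s['q'].round(4),s['joint_efforts'].round(2))"
```

```text
25.738837914698657 [-0.53952785  1.05976392  0.04960398] [-3.97404363 -1.60811236 16.70781409] [-0.5264  0.3083  0.4729  1.7882 -0.1572  1.0802  0.4506] [ -1.02 -43.21   4.1  -30.23  -0.73  -1.48  -0.21]
```

Emit:
jog_arm(
  increments=[
    [[0,0,0,0,0,0.04,-1],[0,0,0,0,0,0,-1],[0,0,0,0,0,0,-1]],
  ],
)

```text
t: 24.25
tool_pos: [563.8, 25.4, 107.1]
tcp_rot: [3.073, 0.652, 0.003]
force: [-4.7, -2.3, 17.8]
width: 15.7
```

```bash
python3 -c "
from plant import arm
from h import *
s=arm.sense();print(yawof(s),s['moment'],s['force'],s['q'].round(4),s['joint_efforts'].round(2))"
```

```text
23.941709852958304 [-0.60033791  1.10597276  0.06456282] [-4.71625726 -2.28620608 17.83453129] [-0.5305  0.3088  0.4778  1.7884 -0.159   1.0803  0.4207] [ -1.01 -43.1    4.14 -30.25  -0.74  -1.53  -0.2 ]
```

Emit:
jog_arm(
  increments=[
    [[0,0,0,0,0,0.04,-1],[0,0,0,0,0,0,-1],[0,0,0,0,0,0,-1]],
  ],
)

```text
t: 24.5
tool_pos: [563.7, 25.3, 107.1]
tcp_rot: [3.083, 0.603, 0.003]
force: [-4.7, -1.4, 16.9]
width: 15.4
```

```bash
python3 -c "
from plant import arm
from h import *
s=arm.sense();print(yawof(s),s['moment'],s['force'],s['q'].round(4),s['joint_efforts'].round(2))"; python3 shot.py w23
```

```text
22.137975069348823 [-0.57362751  1.13026596  0.04314172] [-4.71533101 -1.3744895  16.93102575] [-0.5346  0.3093  0.4828  1.7886 -0.1608  1.0805  0.3908] [ -1.01 -43.     4.18 -30.27  -0.75  -1.58  -0.2 ]
t 24.5 pos [563.7  25.3 107.1] yaw 22.14 z [ 0.002  0.    -1.   ] F [-4.7 -1.4 16.9] w 15.4 q [-0.53  0.31  0.48  1.79 -0.16  1.08  0.39]
```

View pics/w23.png

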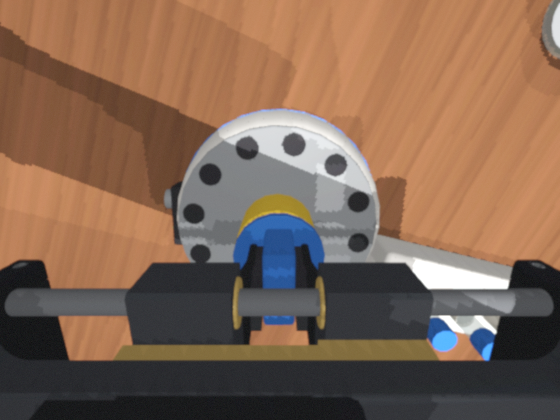

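```bash
python3 - <<'E'
import cv2, numpy as np
r=[]
for n in ('w19','w21','w23'):
    i=cv2.imread(f'pics/{n}.png'); r.append(cv2.resize(i[190:340,230:330],(260,390),interpolation=cv2.INTER_CUBIC))
cv2.imwrite('pics/cmp.png',np.hstack(r))
E
```

```text
(no output)
```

View pics/cmp.png

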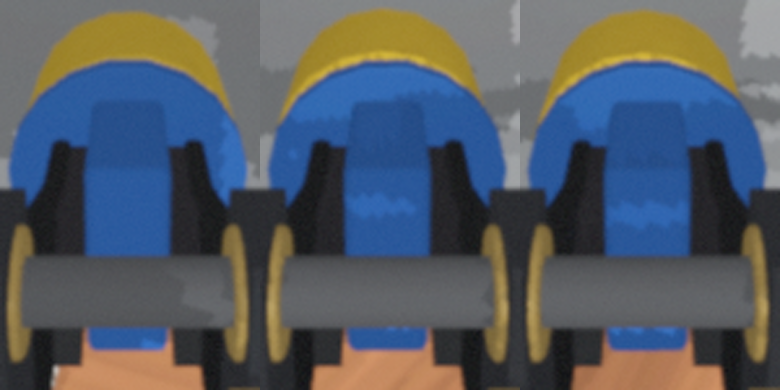

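Emit:
jog_arm(
  increments=[
    [[0,0,0,0,0,0.04,-1],[0,0,0,0,0,0,-1],[0,0,0,0,0,0,-1]],
  ],
)

```text
t: 24.8
tool_pos: [563.7, 25.4, 107.1]
tcp_rot: [3.092, 0.555, 0.003]
force: [-4.7, -1.9, 17.4]
width: 15.7
```

```bash
cat > st.py <<'E'
from plant import arm
from h import *
s=arm.sense();print(round(yawof(s),2),s['moment'].round(3),s['force'].round(1),s['q'].round(4)[6],s['joint_efforts'].round(3)[[0,2,4,6]],s['tool_pos'].round(1),s['t'])
E
python3 st.py
```

```text
20.35 [-0.592  1.18   0.11 ] [-4.7 -1.9 17.4] 0.361 [-0.984  4.25  -0.761 -0.227] [563.7  25.4 107.1] 24.8
```

Emit:
jog_arm(
  increments=[
    [[0,0,0,0,0,0.04,-1],[0,0,0,0,0,0,-1],[0,0,0,0,0,0,-1]],
  ],
)

```text
t: 25.05
tool_pos: [563.6, 25.4, 107.1]
tcp_rot: [3.1, 0.507, 0.003]
force: [-4.7, -2.1, 18.9]
width: 16.0
```

```bash
python3 st.py
```

```text
18.56 [-0.629  1.316  0.201] [-4.7 -2.1 18.9] 0.3312 [-0.889  4.376 -0.832 -0.335] [563.6  25.4 107.1] 25.05
```

Emit:
jog_arm(
  increments=[
    [[0,0,0,0,0,0.01,-1],[0,0,0,0,0,0,-1],[0,0,0,0,0,0,-1],[0,0,0,0,0,0,-1],[0,0,0,0,0,0,-1],[0,0,0,0,0,0,-1],[0,0,0,0,0,0,-1],[0,0,0,0,0,0,-1],[0,0,0,0,0,0,-1],[0,0,0,0,0,0,-1]],
  ],
)

```text
t: 25.88
tool_pos: [563.6, 25.4, 107.1]
tcp_rot: [3.102, 0.495, 0.003]
force: [-5.0, -2.1, 17.8]
width: 15.6
```

```bash
python3 st.py; python3 shot.py w24; python3 - <<'E'
from plant import viewer
from h import *
i=viewer.get_image('side')[:,:,::-1]; cv2.imwrite('pics/side24.png',i)
b=cv2.resize(i[180:260,250:330],(400,400),interpolation=cv2.INTER_CUBIC); 
w=cv2.imread('pics/w24.png'); w=cv2.resize(w[190:340,230:330],(267,400),interpolation=cv2.INTER_CUBIC)
cv2.imwrite('pics/c24.png',np.hstack([w,b]))
E
```

```text
18.12 [-0.632  1.335  0.266] [-5.  -2.1 17.8] 0.324 [-0.78   4.432 -0.886 -0.304] [563.6  25.4 107.1] 25.8833
t 25.8833 pos [563.6  25.4 107.1] yaw 18.12 z [ 0.002  0.    -1.   ] F [-5.  -2.1 17.8] w 15.6 q [-0.54  0.31  0.49  1.79 -0.16  1.08  0.32]
```

View pics/c24.png

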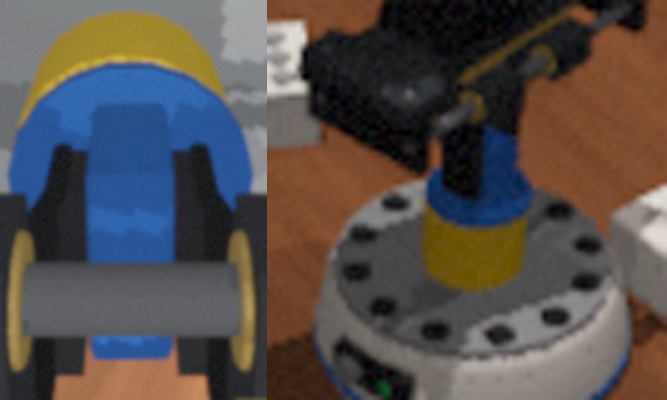

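View pics/side24.png

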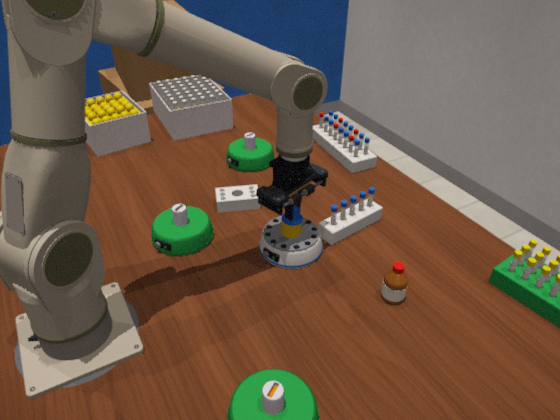

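```bash
python3 - <<'E'
from plant import viewer
from h import *
i=viewer.get_image('top')[:,:,::-1]; j=cv2.imread('pics/top0.png')
cv2.imwrite('pics/top24.png',np.hstack([cv2.resize(x[90:260,170:410],None,fx=1.65,fy=1.65) for x in (j,i)]))
E
python3 st.py
```

```text
18.12 [-0.531  1.326  0.262] [-4.5 -3.  17.3] 0.324 [-0.78   4.431 -0.886 -0.304] [563.6  25.4 107.1] 26.0333
```

View pics/top24.png

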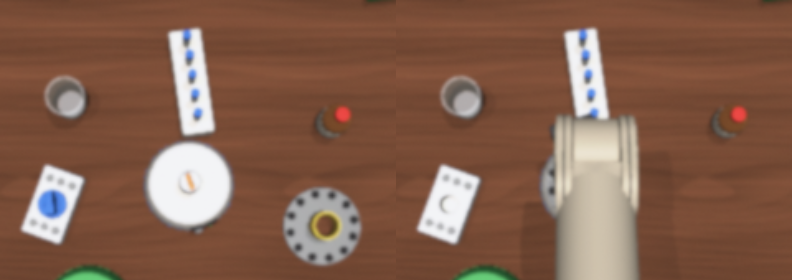

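The top view shows the beaker, bottle and tube rack at the same pixels as at the start. I'm handing the job in.

```bash
python3 -c "
from plant import arm
print(arm.job_done())"; python3 st.py
```

```text
the job is handed in; nothing more can be done
None
the job is handed in; nothing more can be done
```

The job is done and was handed in at about 26 s. The tube disc lies flat on the deck of the white mixer, and the gripper still holds the knob pushed home and turned to the stop.

- **Disc:** I lowered it over the hub until the height stopped changing and the upward force rose to about 8 N, then released it. The next wrist view showed it lying concentric on the deck.
- **Knob, pushed home:** I lifted it straight up and put the bar through the slot with no contact force. It met the driver at the expected height, and pushing on, it stopped at the height expected for the flange resting on the hub. The push force at the end was about 17 N.
- **Knob, turned:** The tool turned 91.8° clockwise. The resisting torque stayed near 0.05 N m up to about 88°, then rose to 0.26 N m, above the spring's 0.12 N m, so I take it to be at the stop. The views show the knob upright and still square in the fingers.
- **Bystanders:** The beaker, bottle and tube rack are at the same pixels in the top view as at the start. The arm hides the near end of the tube rack there, but the side view shows it in place.

**Two readings did not quite agree:**
- The stop came about 2° later than 1.4 rad plus the 0.1 rad of play. I put that down to give in the grip or a small alignment error.
- The torque before the stop read lower than the stated spring torque, with noise of about 0.02 N m.

The press and twist joints cannot be read directly, so both are inferred from pose, force and pictures.

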